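# Caliper a ceramic tube in the bench stand

### The job

Gauge the plain white ceramic tube (the one without a collar): take it out of the slanted rack, stand it upright on the base of the caliper stand between the open jaws, and then slide the moving jaw up gently until the tube is just nipped between both jaws, keeping the jaw square to the beam and not cocking it. Let go and leave the caliper closed on the standing tube so that I can read it; leave the collared tube in the rack and the jar and wrench where they are.

Things in the scene. Friction and masses are not known exactly. Their poses are not given: they have to be found in the camera images.
- plain_tube: plain white ceramic tube, outside diameter 30 mm, length 66 mm, bore 22 mm, about 110 g (varies). Origin: centre of its lower end face; z runs along its axis to the upper end. At the start it stands in one of the rack's two bores, its z axis leaning 30 degrees towards the rack's -x side; 42 mm of it stick out of the block.
- collar_tube: the other white ceramic tube, same size, but with a collar of 42 mm diameter, 7 mm high, 48 to 55 mm above its lower end. Origin: centre of its lower end face, z along its axis. It stands in the other bore and stays there.
- rack: white plastic rack fixed to the bench: a block 70 x 190 (y) x 34 mm whose upper face slopes down 30 degrees towards the rack's -x side, with two bores 24 mm deep and 33 mm wide, 42 mm either side of the middle along y, square to the sloping face. Highest edge 77 mm above the bench. Origin: bottom centre, z up.
- stand: caliper stand fixed to the bench: flat dark steel base plate 130 (x) by 300 (y) by 12 mm thick, with a digital caliper clamped level above it. Origin: centre of the base's underside, z up. The caliper's beam (16 wide, 4 thick) runs along y at x = +20 mm, its mid-thickness 28 mm above the bench; a clamp 56 mm high holds it at y = -136 mm. Parts stand on the free base top between the jaws.
- fixed_jaw: the caliper's fixed steel jaw. Origin: on its measuring face (at y = +90 mm in the stand, looking to -y), 28 mm above the bench, 30 mm out from the beam's centre line towards the stand's -x; the jaw (5 mm thick) goes on 20 mm from there to its tip. Axes as the stand's. A tube touching it here has its axis 15 mm from this origin along -y.
- moving_jaw: the caliper's sliding jaw, like the fixed one, in one piece with a grey head 38 mm wide across the beam, 62 long, 14 thick (21 to 35 mm above the bench). Origin: on the beam's centre line at this jaw's measuring face, mid-thickness; axes as the stand's. The head is 8 to 70 mm behind that face (to -y). Slides smoothly with 1.6 N of friction and 0.6 N more per 10 mm/s; stays where left.
- head_middle (a point): where the head can be pinched across the beam (38 mm wide, flat parallel sides): on the beam's centre line, 42 mm behind the moving jaw's measuring face, 28 mm above the bench. Axes as the stand's when the jaw is square.
- jaw_opening (a joint): distance between the two measuring faces, in m: 0 with the jaws shut, 0.120 at most; it falls as the moving jaw slides to the stand's +y towards the fixed jaw. It reads 0.030 when both jaws touch the tube.
- jaw_rock (a joint): how far the moving jaw is cocked out of square about the vertical through the head, in rad, 0 when square: play of the head on the beam, at most 0.12 either way, sprung back to square with 2.5 N m per rad. Pushing it along quickly by its tip, or pressing 5 N on a tube 30 mm out from the beam, cocks it by 0.06 unless the head is held square.
- jar: amber glass jar with a black cap, 60 mm diameter, 70 mm high, standing on the bench behind the work. Origin: bottom centre.
- wrench: steel wrench 160 mm long lying flat on the bench behind the caliper stand. Origin: underside, at mid-length.
Things that resemble listed ones, but are neither listed nor needed, are in the scene too. Leave any orange or pink look-alike of the plain_tube alone.

How it is judged:
By the outcome, as a careful person would: the job done as asked, in the order asked, and still so for the second after the job is handed in, with the robot touching nothing.
It also fails if it takes over 67 s, if anything falls off the work surface, if the arm or the gripper's body presses on something with over 40 N, if the wrist force passes 120 N, or if a joint passes its speed limit or range.

### The arm

A 6-joint arm with a two-finger parallel gripper is mounted at the origin on the work surface. World frame = base frame: x ahead of the robot, y to its left, z up, the work surface at z = 0. Lengths are in m, angles in rad, forces in N, time in s.
With the tool pointing down it reaches from about 0.3 to 1 m from the base axis. Payload 5.1 kg.
Tool frame: the origin (TCP) lies on the centre line of the jaws, within the pads' length; the fingertips stand 11 mm ahead of it and the grasp point (between the pads) lies 8 mm behind it; z points along the fingers, y is the direction in which the jaws open and shut (so a half turn about z gives the same grasp; the last joint's range is limited). The gripper opens to 95 mm and grips with 3 to 60 N. Pads are 20 mm wide; open, the fingers measure 119 mm over their backs; the gripper's body (75 mm by 180 mm) begins 59 mm behind the grasp point.
Start: joints at [1.184, 0.124, 1.65, -0, 1.367, -0.083], TCP at [0.194, 0.62, 0.226] pointing down, gripper open.
Joint ranges: [-2.61, 2.61], [-1.02, 2.33], [0.03, 2.71], [-1.35, 4.49], [0.32, 2.68], [-2.91, 2.91]. Speed limits (rad/s): [2.57, 2.57, 3.14, 3.14, 3.14, 3.14].

### API

Orientations are given as a unit quaternion [x, y, z, w].
In Python, from cell import env, vision, ticket gives the robot as it stands.
- The arm moves only by the tool play_rows, never from a script. Its argument "rows" is a list of rows, each an object of numbers: "gripper": the gripper command: -1 is fully open, 1 is shut, values between are in proportion; "x", "y", "z": the shift along the tool's x, y, z in cm; "spin": the turn about the tool's z in degrees. In form: [{"gripper": .., "x": .., "y": .., "z": .., "spin": ..}, ...]. A call has 1 to 8 rows; each row shifts and turns the commanded pose from where the row before left it, along the tool's axes as they then stand; what a row does not reach is not made up. A row lasts 1/10 s, in which the tool goes at most 50 mm and 8.59 degrees, less where a joint would pass 70% of its speed; a pose out of reach is approached as far as the arm can. A call is refused whole if a number of a shift passes 5 or a number of a turn 8.59, either way. A call with a gripper value outside its range is refused whole. The fingers move at their own pace and stop on an object; the grip force is fixed at half the most. Time passes only in rows, so rows that do not move let the fingers close. It gives the time, the measured TCP pose, the force and the opening at its end, in the units of the state.
- env.sense(): the state, without advancing time (a new reading comes with each control period).
- vision.grab_frame(name): name is "side" or "top"; returns the picture (420x560x3 uint8, blue, green, red); there is no depth.
- vision.get_calibration(name): a dict with "K" (3x3 intrinsics, pixels), "R" (3x3) and "t" (3): a world point X has camera coordinates R X + t. Camera axes: x right, y down, z forward; pixel columns grow to the right and rows downward; lengths in m; the calibration is good to about 2 mm. A picture is of the moment at which its call begins. get_calibration takes no time and is no camera call.
- ticket.hand_in(): hands the job in, once; it reports no verdict.
Trained networks look in the newest picture that a camera, given by its name, has taken for a name from the list of things; names that differ only in an ending like _2 or _b are one class to them, and where a whole thing is asked for, a point or a joint stands for the part that bears it (a point fixed in the world has none). Each returns a list of dicts, best first, with "conf" (0 to 1); they miss things now and then, are a little off and sometimes report something else, mostly with a low value. They report only what shows in the picture. A call takes as long as a camera call. They do not tell look-alikes from the thing itself.
- vision.boxes_of(camera, label): "point" ([row, column] in pixels, amid what is visible of it).
- vision.mark_of(camera, label): "point" ([row, column] in pixels: a listed point, or the origin of a listed thing).
The state is a dict: "time": time; "q": joint angles; "qvel": joint speeds; "effort": joint torques, N m; "tcp_pos": TCP position; "tool_rot": TCP orientation; "contact_force": force on the tool from outside, world axes, zero at the start; "wrist_torque": the same for the moment, N m; "finger_gap": finger opening in m.
Only numpy, scipy, OpenCV 4.12 (cv2) and the standard library are available. Lean on these libraries where they do the work, as an engineer would, in place of code of your own. Each camera call takes 0.05 s, during which the arm holds its last target. There are 200 camera calls.

## Working session

There is one attempt and no reset: what is moved stays moved. The work goes in short steps, Python scripts to look and compute and a tool call to move; the robot and the scene stay as the last step left them, time stands still between calls to the robot, and variables do not carry over. Pictures are saved under pics/ and viewed, about 8 in all and at most 12, crops included, and the job is handed in when it is done.

Besides the shell and the picture viewer there is one more tool, called as name([rows], argument=value, ...), one row to a line, values as JSON. play_rows: Moves the arm, as the interface text tells. Its arguments: {"type":"object","properties":{"rows":{"type":"array","items":{"type":"object","properties":{"gripper":{"type":"number"},"x":{"type":"number"},"y":{"type":"number"},"z":{"type":"number"},"spin":{"type":"number"}}}}},"required":["rows"]}

```bash
mkdir -p pics; ls
python3 - <<'E'
from cell import env, vision
import cv2,numpy as np
s=env.sense(); print(s['time'],s['tcp_pos'],s['tool_rot'],s['finger_gap'])
for c in ("side","top"):
    cv2.imwrite(f"pics/{c}0.png",vision.grab_frame(c))
    k=vision.get_calibration(c); print(c,np.round(k['K'],1).tolist(),np.round(k['R'],3).tolist(),np.round(k['t'],3).tolist())
    for l in ["plain_tube","collar_tube","rack","stand","fixed_jaw","moving_jaw","head_middle","jar","wrench"]:
        print(c,l,[(np.round(d['point']).tolist(),round(d['conf'],2)) for d in vision.mark_of(c,l)][:3])
print(env.sense()['time'])
E
```

```text
pics
0.0 [0.19424837 0.61966108 0.22440538] [ 1.51305048e-01  9.88486604e-01 -9.81950698e-04 -2.27044787e-04] 0.09537507787977423
side [[447.3, 0.0, 281.4], [0.0, 447.3, 214.9], [0.0, 0.0, 1.0]] [[0.861, -0.509, 0.004], [-0.272, -0.467, -0.841], [0.43, 0.723, -0.54]] [-0.458, 0.268, 0.632]
side plain_tube [([228.0, 176.0], 0.95), ([234.0, 255.0], 0.91), ([202.0, 215.0], 0.72)]
side collar_tube []
side rack [([214.0, 233.0], 0.9)]
side stand [([321.0, 303.0], 0.57)]
side fixed_jaw [([274.0, 282.0], 0.86)]
side moving_jaw [([298.0, 310.0], 0.92), ([204.0, 215.0], 0.55)]
side head_middle [([314.0, 317.0], 0.82)]
side jar [([224.0, 344.0], 0.85)]
side wrench [([300.0, 430.0], 0.71)]
top [[443.8, 0.0, 274.2], [0.0, 443.8, 210.2], [0.0, 0.0, 1.0]] [[-0.008, -1.0, 0.007], [-0.996, 0.008, -0.085], [0.085, -0.008, -0.996]] [0.137, 0.582, 0.954]
top plain_tube [([294.0, 225.0], 0.92), ([244.0, 208.0], 0.81), ([229.0, 267.0], 0.8)]
top collar_tube [([203.0, 221.0], 0.83)]
top rack [([224.0, 218.0], 0.92)]
top stand [([246.0, 383.0], 0.91)]
top fixed_jaw [([242.0, 348.0], 0.76)]
top moving_jaw [([232.0, 376.0], 0.84)]
top head_middle [([238.0, 399.0], 0.89)]
top jar [([132.0, 287.0], 0.6)]
top wrench [([144.0, 416.0], 0.59)]
1.0
```

View pics/side0.png

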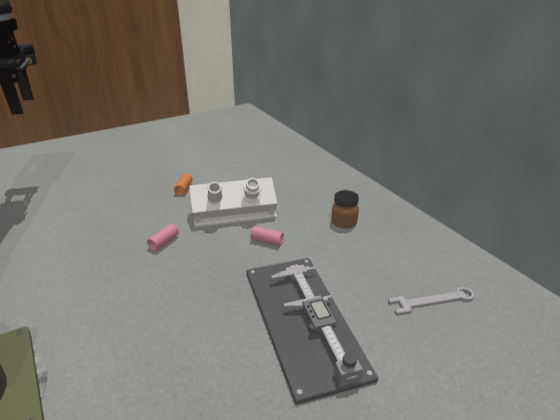

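View pics/top0.png

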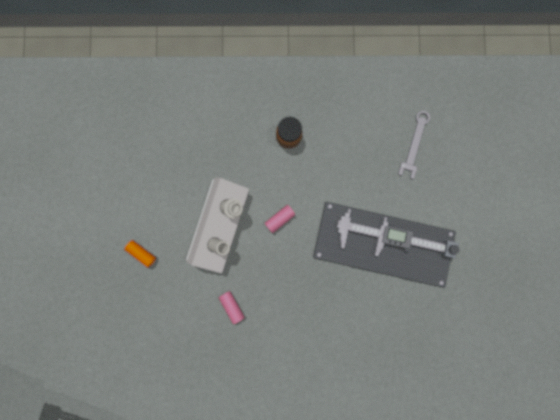

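Side view: the rack is at (233,200) and holds a plain-looking tube (215,190) and a collared one (252,188). The stand is at (305,320). Pink and orange decoys lie on the bench. Next I'll zoom in on both and fit the poses.

Run:
```python
import cv2,numpy as np
t=cv2.imread('pics/top0.png');s=cv2.imread('pics/side0.png')
a=cv2.resize(t[170:280,180:280],None,fx=4,fy=4,interpolation=cv2.INTER_CUBIC) #400x440
b=cv2.resize(s[170:230,180:280],None,fx=4,fy=4,interpolation=cv2.INTER_CUBIC) #400x240
im=np.zeros((440,800,3),np.uint8); im[:440,:400]=a; im[:240,400:]=b
cv2.imwrite('pics/c1.png',im)
a=cv2.resize(t[195:295,305:465],None,fx=5,fy=5,interpolation=cv2.INTER_CUBIC)
cv2.imwrite('pics/c2.png',a)
```

```text
(no output)
```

View pics/c1.png

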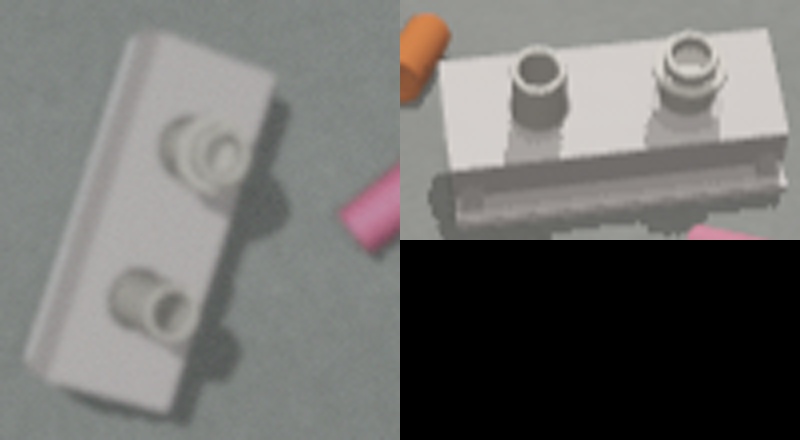

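View pics/c2.png

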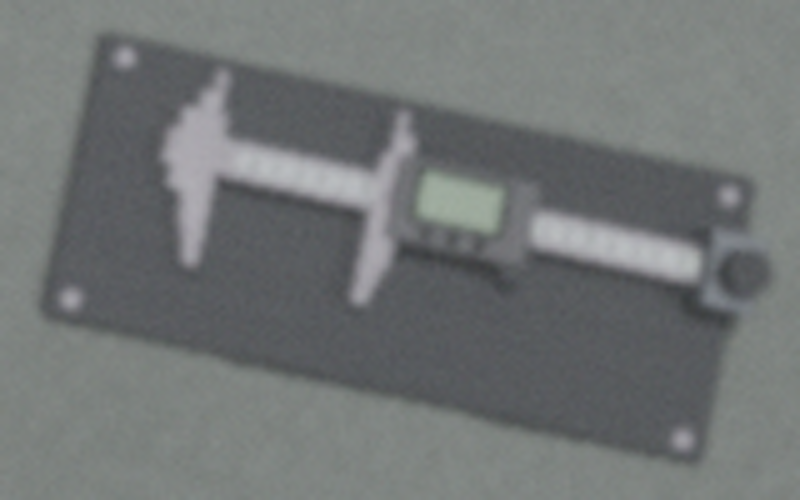

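```bash
cat > h.py <<'E'
import numpy as np,cv2
from scipy.optimize import least_squares
from cell import env,vision
C={c:vision.get_calibration(c) for c in("side","top")}
def proj(c,X):
    k=C[c]; p=(np.asarray(k['R'])@np.atleast_2d(X).T).T+np.asarray(k['t']); p=p@np.asarray(k['K']).T
    return p[:,:2]/p[:,2:]
def ray_z(c,px,z):
    k=C[c];R=np.asarray(k['R']);o=-R.T@np.asarray(k['t']);d=R.T@np.linalg.solve(k['K'],[px[0],px[1],1]);return o+d*(z-o[2])/d[2]
def tri(pt,ps):
    return least_squares(lambda X:np.r_[proj('top',X)[0]-pt,proj('side',X)[0]-ps],[.5,.2,.05]).x
def pose(p): # x,y,yaw
    c,s=np.cos(p[2]),np.sin(p[2]); return lambda L:np.atleast_2d(L)@np.array([[c,s,0],[-s,c,0],[0,0,1]])+[p[0],p[1],0]
E
cat > fit.py <<'E'
from h import *
def crop(pts,f,ox,oy): return (np.array(pts)+.5)/f-.5+[ox,oy]
def fit(L,obs,p0):
    f=lambda p:np.concatenate([(proj(c,pose(p)(L))-o).ravel()*w for c,o,w in obs])
    r=least_squares(f,p0,loss='soft_l1'); print('fit',np.round(r.x,4)); 
    for c,o,w in obs: print(c,np.round(proj(c,pose(r.x)(L))-o,1).tolist())
    return r.x
# rack upper face: high edge x=+30.3, low edge -30.3 (about face centre); +x rack ~ world +y, +y rack ~ world -x
h=.0303
L=[[h,.095,.077],[h,-.095,.077],[-h,.095,.042],[-h,-.095,.042]]
top=crop([(48,378),(160,33),(170,412),(275,75)],4,180,170)
side=crop([(40,62),(368,28),(50,170),(385,133)],4,180,170)
g=ray_z('top',top.mean(0),.06)
r=fit(L,[('top',top,1),('side',side,1)],[g[0],g[1],1.3])
n=np.array([-.5,0,.866])
print('bore plain top end pred',pose(r)(np.array([0,.042,.0595])+.042*n),'tri',tri(crop([(175,312)],4,180,170)[0],crop([(140,68)],4,180,170)[0]))
print('collar',pose(r)(np.array([0,-.042,.0595])+.042*n),tri(crop([(222,153)],4,180,170)[0],crop([(290,50)],4,180,170)[0]))
L=[[.065,.15,.012],[.065,-.15,.012],[-.065,-.15,.012],[-.065,.15,.012]]
top=crop([(103,35),(752,180),(700,462),(45,318)],5,305,195)
side=np.array([(310,260),(371,380),(297,392),(247,270)])
g=ray_z('top',top.mean(0),.012)
s=fit(L,[('top',top,1),('side',side,.4)],[g[0],g[1],-.2])
print('fixed jaw px',proj('top',pose(s)([[-.010,.09,.028]])),'side',proj('side',pose(s)([[-.010,.09,.028]])))
for nme,t,sd in(('moving',(376,232),(310,298)),('head',(399,238),(317,314))):
    for c,p in(('top',t),('side',sd)):
        X=ray_z(c,p,.028); d=X-[s[0],s[1],0]; cs,sn=np.cos(s[2]),np.sin(s[2]); print(nme,c,'stand xy',cs*d[0]+sn*d[1],-sn*d[0]+cs*d[1])
np.savez('poses.npz',r=r,s=s)
R=env.sense(); from scipy.spatial.transform import Rotation as Ro
print(Ro.from_quat(R['tool_rot']).as_matrix().round(3))
E
python3 fit.py
```

```text
fit [0.5493 0.2461 1.2605]
top [[-0.1, 0.3], [0.3, -0.6], [-0.7, -0.3], [-0.0, -0.3]]
side [[-0.8, 0.4], [-0.5, 0.4], [-0.1, 0.5], [0.8, 0.1]]
bore plain top end pred [[0.50292331 0.2389221  0.095872  ]] tri [0.50261231 0.23611031 0.09710836]
collar [[0.58291112 0.21327156 0.095872  ]] [0.5824692  0.21254393 0.09743097]
fit [ 0.5071 -0.1125 -0.2292]
top [[-0.4, -0.7], [1.2, -0.3], [0.7, 0.9], [-1.1, -0.3]]
side [[-2.2, -3.2], [7.6, -2.6], [-2.0, 8.8], [-2.3, -0.9]]
fixed jaw px [[345.30677151 239.44694989]] side [[281.13853282 276.68180631]]
moving top stand xy 0.020687406566966098 0.027682240779292697
moving side stand xy 0.02094918882104276 0.021436018341479273
head top stand xy 0.018887723951620146 -0.02413825994048567
head side stand xy 0.018646047641237375 -0.017843327271693
[[-0.954  0.299  0.   ]
 [ 0.299  0.954  0.   ]
 [-0.     0.    -1.   ]]
```

```bash
sed -i "s/,('side',side,.4)\],\[g\[0\],g\[1\],-.2/],[g[0],g[1],-.2/" fit.py; python3 fit.py | tail -n 14
cat > d.py <<'E'
# usage: d.py x y z heading(deg of tool y) -> shift in tool axes (cm) as tool stands, + spin
import sys; from h import *
from scipy.spatial.transform import Rotation as Ro
s=env.sense(); M=Ro.from_quat(s['tool_rot']).as_matrix(); h=np.degrees(np.arctan2(M[1,1],M[0,1]))
print('t',round(s['time'],2),'tcp',s['tcp_pos'].round(4),'head',h.round(2),'gap',round(s['finger_gap'],4),'F',np.round(s['contact_force'],1),'q6',round(s['q'][5],2))
if len(sys.argv)>4:
    x=[float(a) for a in sys.argv[1:]]; print('shift cm',(M.T@(np.array(x[:3])-s['tcp_pos'])*100).round(2),'spin',round(h-x[3],2))
E
```

```text
top [[-0.1, 0.3], [0.3, -0.6], [-0.7, -0.3], [-0.0, -0.3]]
side [[-0.8, 0.4], [-0.5, 0.4], [-0.1, 0.5], [0.8, 0.1]]
bore plain top end pred [[0.50292331 0.2389221  0.095872  ]] tri [0.50261231 0.23611031 0.09710836]
collar [[0.58291112 0.21327156 0.095872  ]] [0.5824692  0.21254393 0.09743097]
fit [ 0.5069 -0.1122 -0.2258]
top [[-0.7, -0.4], [1.0, -0.4], [0.8, 0.8], [-1.2, 0.1]]
fixed jaw px [[345.16405188 239.68285707]] side [[280.80953351 276.67446479]]
moving top stand xy 0.021046522381455796 0.027377353435048917
moving side stand xy 0.021287037191263694 0.021130275932931916
head top stand xy 0.01907042180326595 -0.024436719738842816
head side stand xy 0.01885017865977405 -0.01814100074087457
[[-0.954  0.299  0.   ]
 [ 0.299  0.954  0.   ]
 [-0.     0.    -1.   ]]
```

play_rows([
  {"gripper":-1,"spin":8.2},
  {"gripper":-1,"spin":8.2},
  {"gripper":-1,"spin":8.2},
  {"gripper":-1,"spin":8.2},
  {"gripper":-1,"spin":8.2},
  {"gripper":-1,"spin":8.2},
  {"gripper":-1,"spin":8.2},
  {"gripper":-1,"spin":8.2},
])

```text
$.rows[0]: bad value
```

play_rows([
  {"gripper":-1,"spin":8.2},
  {"gripper":-1,"spin":8.2},
  {"gripper":-1,"spin":8.2},
  {"gripper":-1},
])

```text
$.rows[0]: bad value
```

```bash
python3 d.py 0.5049 0.2442 0.17 -17.8
```

```text
t 1.0 tcp [0.1945 0.6202 0.2257] head 72.59 gap 0.0954 F [-0.7  0.9 -0.5] q6 -0.08
shift cm [-40.87 -26.59   5.57] spin 90.39
```

play_rows([
  {"gripper":-1,"x":0,"y":0,"z":0,"spin":8.2},
  {"gripper":-1,"x":0,"y":0,"z":0,"spin":8.2},
  {"gripper":-1,"x":0,"y":0,"z":0,"spin":8.2},
  {"gripper":-1,"x":0,"y":0,"z":0,"spin":8.2},
  {"gripper":-1,"x":0,"y":0,"z":0,"spin":8.2},
  {"gripper":-1,"x":0,"y":0,"z":0,"spin":8.2},
  {"gripper":-1,"x":0,"y":0,"z":0,"spin":8.2},
  {"gripper":-1,"x":0,"y":0,"z":0,"spin":8.2},
])

```text
time: 1.8
tcp_pos: [0.1945, 0.6202, 0.2257]
tool_rot: [0.665, 0.747, 0.0, -0.0]
contact_force: [-0.4, 0.4, -0.1]
finger_gap: 0.0955
```

play_rows([
  {"gripper":-1,"x":0,"y":0,"z":0,"spin":8.2},
  {"gripper":-1,"x":0,"y":0,"z":0,"spin":8.2},
  {"gripper":-1,"x":0,"y":0,"z":0,"spin":8.4},
  {"gripper":-1,"x":0,"y":0,"z":0,"spin":0},
])

```text
time: 2.2
tcp_pos: [0.1945, 0.6202, 0.2256]
tool_rot: [0.808, 0.589, -0.0, 0.0]
contact_force: [0.7, -0.5, -0.5]
finger_gap: 0.095
```

```bash
python3 d.py 0.5049 0.2442 0.17 -17.8
```

```text
t 2.2 tcp [0.1945 0.6202 0.2256] head -17.79 gap 0.095 F [ 0.7 -0.5 -0.5] q6 1.49
shift cm [-26.32  41.05   5.57] spin 0.01
```

play_rows([
  {"gripper":-1,"x":-1.88,"y":2.93,"z":0,"spin":0},
  {"gripper":-1,"x":-1.88,"y":2.93,"z":0,"spin":0},
  {"gripper":-1,"x":-1.88,"y":2.93,"z":0,"spin":0},
  {"gripper":-1,"x":-1.88,"y":2.93,"z":0,"spin":0},
  {"gripper":-1,"x":-1.88,"y":2.93,"z":0,"spin":0},
  {"gripper":-1,"x":-1.88,"y":2.93,"z":0,"spin":0},
  {"gripper":-1,"x":-1.88,"y":2.93,"z":0,"spin":0},
])

```text
time: 2.9
tcp_pos: [0.3502, 0.431, 0.2258]
tool_rot: [0.807, 0.591, 0.0, -0.0]
contact_force: [0.6, 0.0, 0.7]
finger_gap: 0.0949
```

play_rows([
  {"gripper":-1,"x":-1.88,"y":2.93,"z":0,"spin":0},
  {"gripper":-1,"x":-1.88,"y":2.93,"z":0,"spin":0},
  {"gripper":-1,"x":-1.88,"y":2.93,"z":0,"spin":0},
  {"gripper":-1,"x":-1.88,"y":2.93,"z":0,"spin":0},
  {"gripper":-1,"x":-1.88,"y":2.93,"z":0,"spin":0},
  {"gripper":-1,"x":-1.88,"y":2.93,"z":0,"spin":0},
  {"gripper":-1,"x":-1.88,"y":2.93,"z":0,"spin":0},
  {"gripper":-1,"x":0,"y":0,"z":0,"spin":0},
])

```text
time: 3.7
tcp_pos: [0.5065, 0.2415, 0.2258]
tool_rot: [0.808, 0.589, 0.0, 0.001]
contact_force: [-0.2, 0.6, 0.7]
finger_gap: 0.0947
```

```bash
python3 d.py 0.5049 0.2442 0.0762 -17.8
```

```text
t 3.7 tcp [0.5065 0.2415 0.2258] head -17.87 gap 0.0947 F [-0.2  0.6  0.7] q6 0.66
shift cm [ 0.21 -0.25 14.96] spin -0.07
```

play_rows([
  {"gripper":-1,"x":0.21,"y":-0.25,"z":2.5,"spin":0},
  {"gripper":-1,"x":0,"y":0,"z":2.5,"spin":0},
  {"gripper":-1,"x":0,"y":0,"z":2.5,"spin":0},
  {"gripper":-1,"x":0,"y":0,"z":2.5,"spin":0},
  {"gripper":-1,"x":0,"y":0,"z":2.5,"spin":0},
  {"gripper":-1,"x":0,"y":0,"z":1.5,"spin":0},
  {"gripper":-1,"x":0,"y":0,"z":0.9,"spin":0},
  {"gripper":-1,"x":0,"y":0,"z":0,"spin":0},
])

```text
time: 4.5
tcp_pos: [0.502, 0.247, 0.0757]
tool_rot: [0.808, 0.59, -0.001, -0.0]
contact_force: [-0.2, -0.1, 0.0]
finger_gap: 0.0951
```

```bash
python3 d.py 0.5049 0.2442 0.0762 -17.8
python3 - <<'E'
from h import *
t=vision.grab_frame('top');s=vision.grab_frame('side')
a=cv2.resize(t[180:280,170:270],None,fx=4,fy=4,interpolation=cv2.INTER_CUBIC)
b=cv2.resize(s[130:230,170:270],None,fx=4,fy=4,interpolation=cv2.INTER_CUBIC)
cv2.imwrite('pics/g1.png',np.hstack([a,b]))
E
```

```text
t 4.5 tcp [0.502  0.247  0.0757] head -17.74 gap 0.0951 F [-0.2 -0.1  0. ] q6 0.67
shift cm [-0.18  0.36 -0.05] spin 0.06
```

View pics/g1.png

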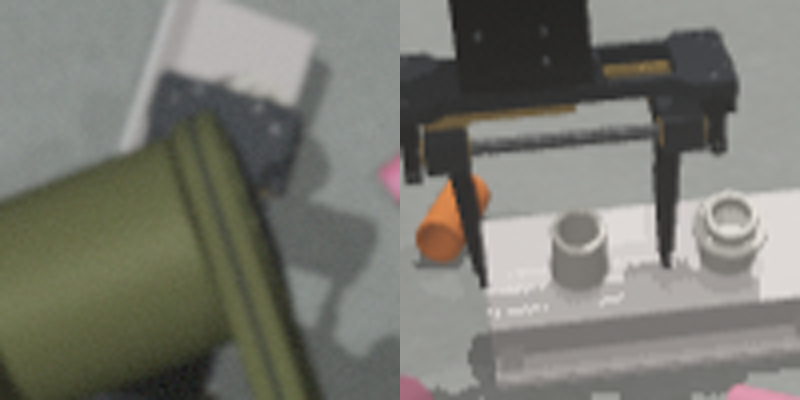

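Side crop: the fingers straddle the plain tube (580,245), and the collared tube (730,230) is clear of them. I'll centre and close.

play_rows([
  {"gripper":-1,"x":-0.18,"y":0.36,"z":0,"spin":0},
  {"gripper":-1,"x":0,"y":0,"z":0,"spin":0},
  {"gripper":-1,"x":0,"y":0,"z":0,"spin":0},
])

```text
time: 4.9
tcp_pos: [0.5063, 0.2442, 0.0775]
tool_rot: [0.808, 0.589, 0.001, 0.0]
contact_force: [0.4, 0.1, 0.2]
finger_gap: 0.095
```

```bash
python3 d.py 0.5049 0.2442 0.0762 -17.8
```

```text
t 4.9 tcp [0.5063 0.2442 0.0775] head -17.82 gap 0.095 F [0.4 0.1 0.2] q6 0.66
shift cm [-0.04 -0.14  0.13] spin -0.02
```

play_rows([
  {"gripper":0.2,"x":0,"y":0,"z":0,"spin":0},
  {"gripper":0.2,"x":0,"y":0,"z":0,"spin":0},
  {"gripper":0.2,"x":0,"y":0,"z":0,"spin":0},
  {"gripper":0.2,"x":0,"y":0,"z":0,"spin":0},
  {"gripper":1,"x":0,"y":0,"z":0,"spin":0},
  {"gripper":1,"x":0,"y":0,"z":0,"spin":0},
  {"gripper":1,"x":0,"y":0,"z":0,"spin":0},
  {"gripper":1,"x":0,"y":0,"z":0,"spin":0},
])

```text
time: 5.7
tcp_pos: [0.5057, 0.2441, 0.0766]
tool_rot: [0.808, 0.589, -0.0, -0.0]
contact_force: [-0.4, 0.9, -0.1]
finger_gap: 0.0369
```

```bash
python3 d.py
```

```text
t 5.7 tcp [0.5057 0.2441 0.0766] head -17.81 gap 0.0369 F [-0.4  0.9 -0.1] q6 0.66
```

play_rows([
  {"gripper":1,"x":0,"y":0,"z":0,"spin":0},
  {"gripper":1,"x":0,"y":0,"z":0,"spin":0},
  {"gripper":1,"x":0,"y":0,"z":0,"spin":0},
  {"gripper":1,"x":0,"y":0,"z":0,"spin":0},
])

```text
time: 6.1
tcp_pos: [0.5057, 0.2441, 0.0766]
tool_rot: [0.808, 0.589, 0.0, -0.0]
contact_force: [0.0, -0.5, 0.5]
finger_gap: 0.0296
```

play_rows([
  {"gripper":1,"x":-0.2,"y":0,"z":-0.35,"spin":0},
  {"gripper":1,"x":-0.2,"y":0,"z":-0.35,"spin":0},
  {"gripper":1,"x":-0.25,"y":0,"z":-0.43,"spin":0},
  {"gripper":1,"x":0,"y":0,"z":0,"spin":0},
])

```text
time: 6.5
tcp_pos: [0.504, 0.2377, 0.0888]
tool_rot: [0.808, 0.589, 0.0, 0.0]
contact_force: [0.4, -0.2, -1.0]
finger_gap: 0.0296
```

Gripped at 30 mm, with about 1 N of load. I'll pull out further.

play_rows([
  {"gripper":1,"x":-0.4,"y":0,"z":-0.7,"spin":0},
  {"gripper":1,"x":-0.4,"y":0,"z":-0.7,"spin":0},
  {"gripper":1,"x":-0.4,"y":0,"z":-0.7,"spin":0},
  {"gripper":1,"x":0,"y":0,"z":-1.5,"spin":0},
  {"gripper":1,"x":0,"y":0,"z":-1.5,"spin":0},
  {"gripper":1,"x":0,"y":0,"z":0,"spin":0},
])

```text
time: 7.1
tcp_pos: [0.5021, 0.2272, 0.1429]
tool_rot: [0.808, 0.589, 0.003, 0.001]
contact_force: [0.3, 0.6, -0.5]
finger_gap: 0.0295
```

```bash
python3 d.py
python3 - <<'E'
from h import *
s=vision.grab_frame('side')
b=cv2.resize(s[90:240,150:350],None,fx=4,fy=4,interpolation=cv2.INTER_CUBIC)
cv2.imwrite('pics/g2.png',b)
E
```

```text
t 7.1 tcp [0.5021 0.2272 0.1429] head -17.81 gap 0.0295 F [ 0.3  0.6 -0.5] q6 0.64
```

View pics/g2.png

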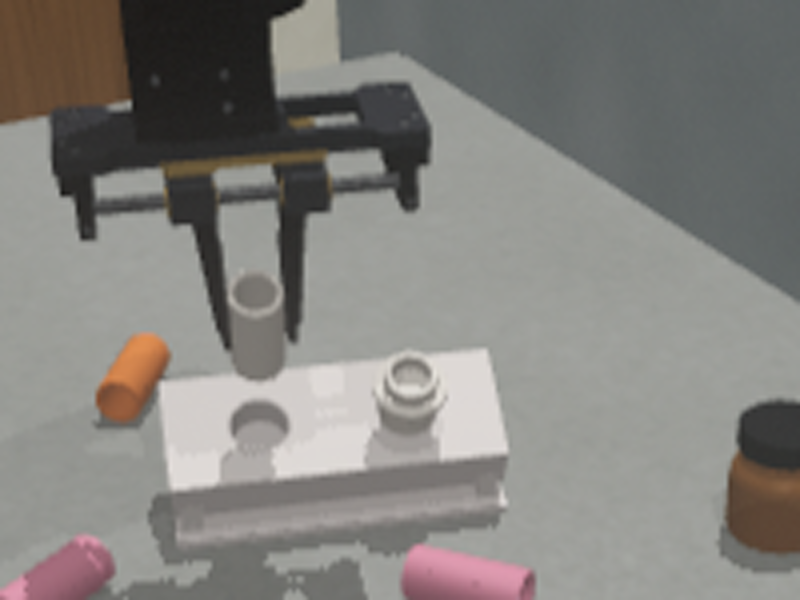

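The tube (255,320) is out and still leaning 30°. I'll pivot it upright in the pads by pushing its lower part gently against the rack's low edge.

play_rows([
  {"gripper":1,"x":-1.5,"y":0,"z":0,"spin":0},
  {"gripper":1,"x":-1.5,"y":0,"z":0,"spin":0},
  {"gripper":1,"x":-1.5,"y":0,"z":0,"spin":0},
  {"gripper":1,"x":0,"y":0,"z":2.5,"spin":0},
  {"gripper":1,"x":0,"y":0,"z":2.5,"spin":0},
  {"gripper":1,"x":0,"y":0,"z":2.0,"spin":0},
  {"gripper":1,"x":0,"y":0,"z":0.7,"spin":0},
  {"gripper":1,"x":0,"y":0,"z":0,"spin":0},
])

```text
time: 7.95
tcp_pos: [0.4849, 0.1826, 0.0605]
tool_rot: [0.808, 0.589, -0.002, -0.001]
contact_force: [0.7, 1.1, -0.4]
finger_gap: 0.0294
```

play_rows([
  {"gripper":1,"x":0.4,"y":0,"z":0,"spin":0},
  {"gripper":1,"x":0.4,"y":0,"z":0,"spin":0},
  {"gripper":1,"x":0.3,"y":0,"z":0,"spin":0},
  {"gripper":1,"x":0.3,"y":0,"z":0,"spin":0},
  {"gripper":1,"x":0,"y":0,"z":0,"spin":0},
])

```text
time: 8.45
tcp_pos: [0.4909, 0.1976, 0.0624]
tool_rot: [0.808, 0.589, 0.0, 0.0]
contact_force: [-0.4, 0.4, -1.9]
finger_gap: 0.0293
```

Run:
```python
# rack-frame x of TCP
from h import *
r=np.load('poses.npz')['r'];s=env.sense();d=s['tcp_pos'][:2]-r[:2];print(np.cos(r[2])*d[0]+np.sin(r[2])*d[1],s['contact_force'],s['tcp_pos'][2])
```

```text
-0.0640434384239712 [-0.39480304  0.44978283 -1.9010974 ] 0.0624222998661395
```

play_rows([
  {"gripper":1,"x":0.3,"y":0,"z":0,"spin":0},
  {"gripper":1,"x":0.3,"y":0,"z":0,"spin":0},
  {"gripper":1,"x":0.3,"y":0,"z":0,"spin":0},
])

```text
time: 8.75
tcp_pos: [0.4911, 0.2017, 0.0604]
tool_rot: [0.807, 0.59, -0.006, 0.002]
contact_force: [-3.1, -14.5, -0.3]
finger_gap: 0.0294
```

play_rows([
  {"gripper":1,"x":0.3,"y":0,"z":0,"spin":0},
  {"gripper":1,"x":0.3,"y":0,"z":0,"spin":0},
  {"gripper":1,"x":0.3,"y":0,"z":0,"spin":0},
  {"gripper":1,"x":0.2,"y":0,"z":0,"spin":0},
  {"gripper":1,"x":0,"y":0,"z":0,"spin":0},
])

```text
time: 9.25
tcp_pos: [0.4935, 0.2108, 0.0596]
tool_rot: [0.807, 0.59, -0.007, 0.002]
contact_force: [-4.0, -17.2, 0.8]
finger_gap: 0.0295
```

Run:
```python
from h import *
r=np.load('poses.npz')['r'];s=env.sense();d=s['tcp_pos'][:2]-r[:2];print(np.cos(r[2])*d[0]+np.sin(r[2])*d[1],s['contact_force'],s['tcp_pos'][2],s['finger_gap'])
im=vision.grab_frame('side')
cv2.imwrite('pics/g3.png',cv2.resize(im[110:240,150:300],None,fx=4,fy=4,interpolation=cv2.INTER_CUBIC))
```

```text
-0.050641084660114216 [ -3.99560845 -17.24297611   0.81533494] 0.05962644688037633 0.02947615736799778
```

View pics/g3.png

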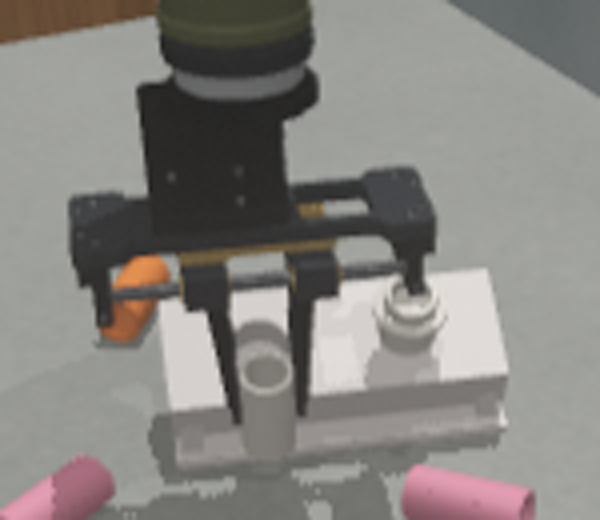

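play_rows([
  {"gripper":1,"x":0.3,"y":0,"z":0,"spin":0},
  {"gripper":1,"x":0.2,"y":0,"z":0,"spin":0},
  {"gripper":1,"x":0.2,"y":0,"z":0,"spin":0},
  {"gripper":1,"x":0,"y":0,"z":0,"spin":0},
  {"gripper":1,"x":0,"y":0,"z":0,"spin":0},
])

```text
time: 9.8
tcp_pos: [0.4958, 0.2174, 0.0599]
tool_rot: [0.807, 0.59, -0.007, 0.002]
contact_force: [-4.8, -17.4, 2.6]
finger_gap: 0.0293
```

Run:
```python
from h import *
r=np.load('poses.npz')['r'];s=env.sense();d=s['tcp_pos'][:2]-r[:2];print(np.cos(r[2])*d[0]+np.sin(r[2])*d[1],s['contact_force'],s['tcp_pos'][2],s['finger_gap'])
```

```text
-0.043632471370671125 [ -4.80270799 -17.44278722   2.60515581] 0.05993758734853517 0.02932384900340821
```

play_rows([
  {"gripper":1,"x":-0.8,"y":0,"z":0,"spin":0},
  {"gripper":1,"x":-1.2,"y":0,"z":0,"spin":0},
  {"gripper":1,"x":-1,"y":0,"z":-2,"spin":0},
  {"gripper":1,"x":0,"y":0,"z":-3,"spin":0},
  {"gripper":1,"x":0,"y":0,"z":-3,"spin":0},
  {"gripper":1,"x":0,"y":0,"z":0,"spin":-4.9},
  {"gripper":1,"x":0,"y":0,"z":0,"spin":0},
])

```text
time: 10.5
tcp_pos: [0.4905, 0.1943, 0.1437]
tool_rot: [0.782, 0.623, 0.002, 0.001]
contact_force: [0.2, -0.4, -1.8]
finger_gap: 0.0296
```

```bash
python3 d.py 0.5133 -0.0398 0.14 -12.94
python3 - <<'E'
from h import *
for n,t,sd in(('fixed',(348,242),(282,274)),('moving',(376,232),(310,298)),('head',(399,238),(317,314))):
    X=tri(t,sd);s=np.load('poses.npz')['s'];d=X-[s[0],s[1],0];c,sn=np.cos(s[2]),np.sin(s[2]);print(n,X.round(4),'stand',round(c*d[0]+sn*d[1],4),round(-sn*d[0]+c*d[1],4))
E
```

```text
t 10.5 tcp [0.4905 0.1943 0.1437] head -12.92 gap 0.0296 F [ 0.2 -0.4 -1.8] q6 0.5
shift cm [-22.31   7.46   0.35] spin 0.02
fixed [ 0.5144 -0.0276  0.0392] stand -0.0116 0.0841
moving [ 0.5347 -0.0919  0.0232] stand 0.0226 0.026
head [ 0.5189 -0.1383  0.0329] stand 0.0175 -0.0227
```

play_rows([
  {"gripper":1,"x":-2.79,"y":0.93,"z":0,"spin":0},
  {"gripper":1,"x":-2.79,"y":0.93,"z":0,"spin":0},
  {"gripper":1,"x":-2.79,"y":0.93,"z":0,"spin":0},
  {"gripper":1,"x":-2.79,"y":0.93,"z":0,"spin":0},
  {"gripper":1,"x":-2.79,"y":0.93,"z":0,"spin":0},
  {"gripper":1,"x":-2.79,"y":0.93,"z":0,"spin":0},
  {"gripper":1,"x":-2.79,"y":0.93,"z":0,"spin":0},
  {"gripper":1,"x":-2.79,"y":0.93,"z":0,"spin":0},
])

```text
time: 11.3
tcp_pos: [0.5115, -0.0411, 0.1409]
tool_rot: [0.783, 0.622, -0.0, -0.001]
contact_force: [0.8, -1.3, -1.4]
finger_gap: 0.0294
```

play_rows([
  {"gripper":1,"x":0,"y":0,"z":0,"spin":0},
  {"gripper":1,"x":0,"y":0,"z":0,"spin":0},
])

```text
time: 11.5
tcp_pos: [0.5116, -0.0402, 0.141]
tool_rot: [0.783, 0.622, -0.0, -0.001]
contact_force: [-0.8, 0.7, -1.9]
finger_gap: 0.0292
```

```bash
python3 d.py 0.5133 -0.0398 0.14 -12.94
python3 - <<'E'
from h import *
im=vision.grab_frame('side')
cv2.imwrite('pics/g4.png',cv2.resize(im[190:330,230:370],None,fx=4,fy=4,interpolation=cv2.INTER_CUBIC))
E
```

```text
t 11.5 tcp [ 0.5116 -0.0402  0.141 ] head -13.06 gap 0.0292 F [-0.8  0.7 -1.9] q6 0.04
shift cm [0.08 0.15 0.1 ] spin -0.12
```

View pics/g4.png

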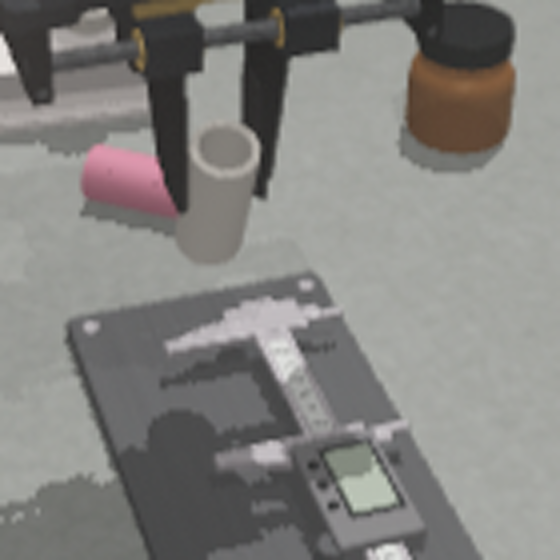

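Run:
```python
from h import *
s=np.load('poses.npz')['s']; P=pose(s); tcp=np.array([.5116,-.0402,.141])
f=lambda L:((proj('side',L)-[230,190]+.5)*4-.5).round(0).tolist()
g=tcp+[0,0,.008]
a=np.radians(-12.94+90); L=np.array([np.cos(a),np.sin(a),0])*-1   # lean dir
for th in(-10,-5,0,5,10,15):
    n=np.array([0,0,np.cos(np.radians(th))])+L*np.sin(np.radians(th)); print(th,'top',f(g+.014*n),'bot',f(g-.052*n))
print('corners',f(P([[-.065,.15,.012],[.065,.15,.012]])))
print('fixed tip/root',f(P([[-.03,.09,.028],[.02,.09,.028]])))
for y in(.02,.025,.03):print('moving tip',y,f(P([[-.03,y,.028],[.02,y,.028]])))
print('target tube foot',f(P([[-.01,.072,.012]])),'top',f(P([[-.01,.072,.078]])))
```

```text
-10 top [[214.0, 123.0]] bot [[222.0, 264.0]]
-5 top [[215.0, 124.0]] bot [[218.0, 259.0]]
0 top [[216.0, 125.0]] bot [[215.0, 253.0]]
5 top [[217.0, 127.0]] bot [[212.0, 247.0]]
10 top [[218.0, 129.0]] bot [[209.0, 240.0]]
15 top [[219.0, 131.0]] bot [[206.0, 232.0]]
corners [[59.0, 318.0], [311.0, 269.0]]
fixed tip/root [[163.0, 357.0], [266.0, 336.0]]
moving tip 0.02 [[210.0, 460.0], [320.0, 436.0]]
moving tip 0.025 [[206.0, 452.0], [316.0, 428.0]]
moving tip 0.03 [[203.0, 445.0], [312.0, 421.0]]
target tube foot [[217.0, 400.0]] top [[218.0, 286.0]]
```

The tube in the pads still leans about 15° (top (224,148), foot (210,238)), so it sprang back or pivoted only part way. I'll go back to the rack edge and push further.

play_rows([
  {"gripper":1,"x":2.79,"y":-0.93,"z":0,"spin":0},
  {"gripper":1,"x":2.79,"y":-0.93,"z":0,"spin":0},
  {"gripper":1,"x":2.79,"y":-0.93,"z":0,"spin":0},
  {"gripper":1,"x":2.79,"y":-0.93,"z":0,"spin":0},
  {"gripper":1,"x":2.79,"y":-0.93,"z":0,"spin":0},
  {"gripper":1,"x":2.79,"y":-0.93,"z":0,"spin":0},
  {"gripper":1,"x":2.79,"y":-0.93,"z":0,"spin":0},
  {"gripper":1,"x":2.2,"y":-0.73,"z":0,"spin":4.8},
])

```text
time: 12.35
tcp_pos: [0.489, 0.1906, 0.1416]
tool_rot: [0.808, 0.59, -0.0, -0.0]
contact_force: [1.0, 0.3, -1.7]
finger_gap: 0.0296
```

play_rows([
  {"gripper":1,"x":0,"y":0,"z":0,"spin":0},
  {"gripper":1,"x":0,"y":0,"z":0,"spin":0},
])

```text
time: 12.55
tcp_pos: [0.4895, 0.1888, 0.1416]
tool_rot: [0.807, 0.591, -0.0, -0.0]
contact_force: [-0.1, 0.7, -1.2]
finger_gap: 0.0296
```

```bash
python3 d.py 0.4880 0.1923 0.066 -17.8
```

```text
t 12.55 tcp [0.4895 0.1888 0.1416] head -17.52 gap 0.0296 F [-0.1  0.7 -1.2] q6 0.57
shift cm [ 0.29 -0.25  7.56] spin 0.28
```

play_rows([
  {"gripper":1,"x":0,"y":-0.2,"z":2.5,"spin":0.3},
  {"gripper":1,"x":0,"y":0,"z":2.5,"spin":0},
  {"gripper":1,"x":0,"y":0,"z":2,"spin":0},
  {"gripper":1,"x":0,"y":0,"z":0.4,"spin":0},
  {"gripper":1,"x":0.8,"y":0,"z":0,"spin":0},
  {"gripper":1,"x":0.8,"y":0,"z":0,"spin":0},
  {"gripper":1,"x":0.5,"y":0,"z":0,"spin":0},
])

```text
time: 13.25
tcp_pos: [0.4964, 0.2096, 0.0697]
tool_rot: [0.809, 0.588, 0.002, 0.0]
contact_force: [-0.1, 0.0, -2.2]
finger_gap: 0.0294
```

play_rows([
  {"gripper":1,"x":0.4,"y":0,"z":0,"spin":0},
  {"gripper":1,"x":0.4,"y":0,"z":0,"spin":0},
  {"gripper":1,"x":0.3,"y":0,"z":0,"spin":0},
  {"gripper":1,"x":0.3,"y":0,"z":0,"spin":0},
  {"gripper":1,"x":0.3,"y":0,"z":0,"spin":0},
  {"gripper":1,"x":0,"y":0,"z":0,"spin":0},
  {"gripper":1,"x":0,"y":0,"z":0,"spin":0},
])

```text
time: 13.95
tcp_pos: [0.499, 0.2218, 0.0676]
tool_rot: [0.809, 0.588, -0.004, 0.002]
contact_force: [-2.9, -11.3, 1.6]
finger_gap: 0.029
```

Run:
```python
from h import *
r=np.load('poses.npz')['r'];s=env.sense();d=s['tcp_pos'][:2]-r[:2];print(np.cos(r[2])*d[0]+np.sin(r[2])*d[1],s['contact_force'],s['tcp_pos'][2],s['finger_gap'])
im=vision.grab_frame('side')
cv2.imwrite('pics/g5.png',cv2.resize(im[150:240,170:270],None,fx=5,fy=5,interpolation=cv2.INTER_CUBIC))
```

```text
-0.03853797186995693 [ -2.86572133 -11.31526441   1.61277019] 0.06758154783348998 0.028985858080902174
```

View pics/g5.png

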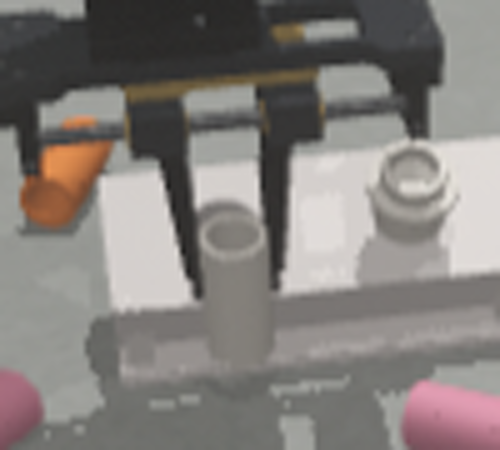

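Run:
```python
from h import *
tcp=env.sense()['tcp_pos']; g=tcp+[0,0,.008]
a=np.radians(-17.8+90); L=-np.array([np.cos(a),np.sin(a),0]); Y=np.array([np.sin(a),-np.cos(a),0])
f=lambda X:(proj('side',X)-[170,150]+.5)*5-.5
ph=np.linspace(0,2*np.pi,60)
for th in(-5,0,5,10,15,20):
    t=np.radians(th);n=np.array([0,0,np.cos(t)])+L*np.sin(t); u=np.cross(n,Y)
    c=f(g+.014*n+.015*(np.outer(np.cos(ph),u)+np.outer(np.sin(ph),Y))); w,h=np.ptp(c,axis=0)
    T=f(g+.014*n)[0];B=f(g-.052*n)[0]; print(th,'top',T.round(),'bot',B.round(),'slope',round((B-T)[0]/(B-T)[1],3),'ellipse',w.round(),h.round(),round(h/w,2))
```

```text
-5 top [230. 216.] bot [243. 351.] slope 0.093 ellipse 70.0 30.0 0.42
0 top [230. 217.] bot [242. 346.] slope 0.087 ellipse 71.0 35.0 0.49
5 top [231. 218.] bot [241. 340.] slope 0.081 ellipse 71.0 40.0 0.57
10 top [231. 220.] bot [239. 333.] slope 0.074 ellipse 71.0 45.0 0.63
15 top [231. 222.] bot [238. 326.] slope 0.066 ellipse 71.0 49.0 0.7
20 top [232. 224.] bot [237. 319.] slope 0.056 ellipse 71.0 54.0 0.76
```

The tube now leans about 12° and sits a few mm lower in the pads. I'll push further.

play_rows([
  {"gripper":1,"x":0.3,"y":0,"z":0,"spin":0},
  {"gripper":1,"x":0.3,"y":0,"z":0,"spin":0},
  {"gripper":1,"x":0.3,"y":0,"z":0,"spin":0},
  {"gripper":1,"x":0.1,"y":0,"z":0,"spin":0},
  {"gripper":1,"x":0,"y":0,"z":0,"spin":0},
])

```text
time: 14.5
tcp_pos: [0.5035, 0.2342, 0.0684]
tool_rot: [0.809, 0.588, 0.0, 0.0]
contact_force: [-0.6, 0.5, -0.3]
finger_gap: 0.0183
```

Run:
```python
from h import *
r=np.load('poses.npz')['r'];s=env.sense();d=s['tcp_pos'][:2]-r[:2];print(np.cos(r[2])*d[0]+np.sin(r[2])*d[1],s['contact_force'],s['tcp_pos'][2],s['finger_gap'])
im=vision.grab_frame('side')
cv2.imwrite('pics/g6.png',cv2.resize(im[150:240,170:270],None,fx=5,fy=5,interpolation=cv2.INTER_CUBIC))
```

```text
-0.025294841527925844 [-0.62644311  0.4940134  -0.34630954] 0.06835694953117244 0.01834852839243323
```

View pics/g6.png

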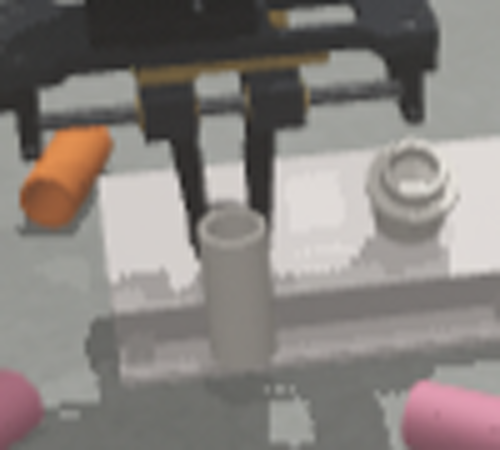

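The grip slipped: the pads squeezed past the tube (gap 18 mm) and it is now free beside the rack edge. I'll let it settle and localise it with the networks.

play_rows([
  {"gripper":0.6,"x":0,"y":0,"z":0,"spin":0},
  {"gripper":0.6,"x":0,"y":0,"z":0,"spin":0},
  {"gripper":0.6,"x":0,"y":0,"z":0,"spin":0},
])

```text
time: 14.85
tcp_pos: [0.5034, 0.2345, 0.0682]
tool_rot: [0.809, 0.588, 0.0, 0.0]
contact_force: [0.5, -0.2, -0.4]
finger_gap: 0.0187
```

```bash
python3 d.py
python3 - <<'E'
from h import *
for c in('side','top'):
    im=vision.grab_frame(c); cv2.imwrite(f'pics/n_{c}.png',im)
    for f in(vision.mark_of,vision.boxes_of):
        print(c,f.__name__,[(np.round(d['point'],1).tolist(),round(d['conf'],2)) for d in f(c,'plain_tube')])
a=cv2.imread('pics/g6.png'); b=cv2.resize(cv2.imread('pics/n_side.png')[150:240,170:270],None,fx=5,fy=5,interpolation=cv2.INTER_CUBIC)
print('change in tube region',cv2.absdiff(a,b)[200:400,180:300].mean(), 'elsewhere',cv2.absdiff(a,b)[150:400,350:].mean())
E
```

```text
t 14.85 tcp [0.5034 0.2345 0.0682] head -17.99 gap 0.0187 F [ 0.5 -0.2 -0.4] q6 0.65
side call [([226.9, 217.4], 0.96), ([230.4, 176.3], 0.96), ([234.1, 251.0], 0.88), ([178.2, 188.0], 0.53)]
side call [([216.9, 217.7], 0.95), ([235.1, 165.9], 0.74), ([237.6, 268.2], 0.72), ([183.2, 181.5], 0.5)]
top call [([226.4, 265.6], 0.83), ([245.6, 129.4], 0.77), ([292.2, 221.7], 0.41)]
top call [([255.6, 138.8], 0.92), ([219.5, 280.2], 0.92)]
change in tube region 11.172555555555556 elsewhere 0.3565422222222222
```

Run:
```python
from h import *
r=np.load('poses.npz')['r']
X=ray_z('side',(217.4,226.9),0); d=X[:2]-r[:2]; c,s=np.cos(r[2]),np.sin(r[2]); print(X,'rack',c*d[0]+s*d[1],-s*d[0]+c*d[1])
print('pred top for standing',proj('side',X+[0,0,.066]))
im=cv2.imread('pics/n_side.png'); t=cv2.imread('pics/n_top.png')
cv2.imwrite('pics/g7.png',np.hstack([cv2.resize(im[170:250,175:255],None,fx=5,fy=5,interpolation=cv2.INTER_CUBIC),cv2.resize(t[215:295,190:270],None,fx=5,fy=5,interpolation=cv2.INTER_CUBIC)]))
```

```text
[0.49740359 0.2254195  0.        ] rack -0.035543178887863285 0.04313287431800776
pred top for standing [[215.1664701  201.81390853]]
```

View pics/g7.png

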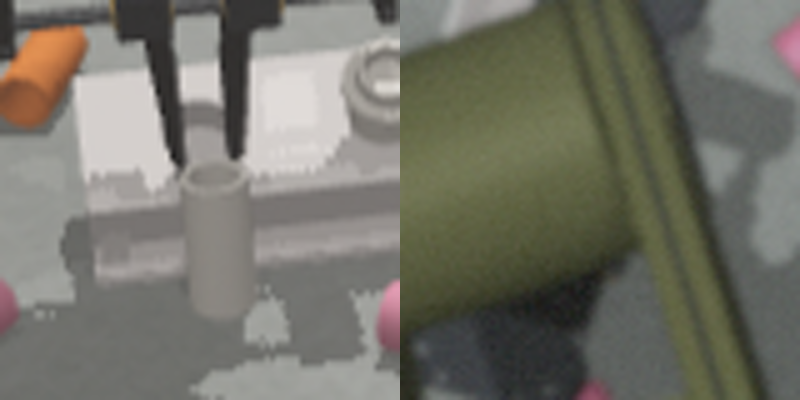

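The free tube is standing upright on the bench beside the rack (top (215,180), foot (221,301) in the crop). I'll lift clear, then regrip it upright.

play_rows([
  {"gripper":0.6,"x":0.2,"y":0,"z":-0.5,"spin":0},
  {"gripper":0.6,"x":0.2,"y":0,"z":-1,"spin":0},
  {"gripper":0.6,"x":0,"y":0,"z":-1.5,"spin":0},
  {"gripper":-1,"x":0,"y":0,"z":-2.5,"spin":0},
  {"gripper":-1,"x":0,"y":0,"z":-2.5,"spin":0},
  {"gripper":-1,"x":0,"y":0,"z":0,"spin":0},
  {"gripper":-1,"x":0,"y":0,"z":0,"spin":0},
])

```text
time: 15.85
tcp_pos: [0.5051, 0.2383, 0.1494]
tool_rot: [0.809, 0.588, 0.001, 0.0]
contact_force: [-0.2, -0.2, 0.0]
finger_gap: 0.0453
```

```bash
python3 - <<'E'
from h import *
r=np.load('poses.npz')['r'];c,s=np.cos(r[2]),np.sin(r[2])
def rk(X): d=X[:2]-r[:2]; return np.round([c*d[0]+s*d[1],-s*d[0]+c*d[1]],4)
im=vision.grab_frame('side'); old=cv2.imread('pics/n_side.png')
for n,f in(('mark',vision.mark_of),('box',vision.boxes_of)):
    print(n,[(np.round(d['point'],1).tolist(),round(d['conf'],2)) for d in f('side','plain_tube')])
print('tube region change',cv2.absdiff(im,old)[206:234,212:226].mean())
for p,z in(((217.9,205.6),.066),((219,229.8),0)):
    X=ray_z('side',p,z);print(X.round(4),rk(X))
np.set_printoptions(linewidth=200); print(im[198:240,206:232].mean(2).astype(int)[::3])
E
python3 d.py
```

```text
mark [([228.8, 218.7], 0.94), ([236.0, 252.3], 0.87), ([227.9, 176.3], 0.8), ([177.2, 185.4], 0.76)]
box [([234.5, 161.8], 0.83), ([237.3, 267.5], 0.77), ([180.9, 180.8], 0.76), ([216.3, 217.0], 0.75)]
tube region change 2.4710884353741496
[0.4961 0.2079 0.066 ] [-0.0526  0.039 ]
[0.4958 0.213  0.    ] [-0.0478  0.0408]
[[215 193 121 150 158 163 163 158 163 157 157 157 157 157 152 154 202 216 217 217 216 216 216 216 217 217]
 [216 217 216 204 185 172 167 168 171 161 168 169 168 171 192 210 217 217 217 217 216 216 216 216 216 216]
 [217 216 216 216 214 189 184 129 123 129 131 133 133 133 131 128 134 163 187 216 216 216 216 216 216 216]
 [216 216 216 216 210 145 188 179 142 142 138 140 141 148 150 149 142 131 141 216 216 216 216 216 216 215]
 [204 195 194 193 180 130 125 129 131 132 133 133 133 132 131 129 126 122 117 114 116 116 116 117 117 117]
 [116 115 116 116 115 116 124 128 130 132 132 133 133 132 131 129 127 123 119 112 116 116 116 115 116 116]
 [115 115 115 116 115 115 123 127 130 132 133 133 132 132 130 129 127 123 120 120 139 139 139 142 144 144]
 [144 144 143 143 144 142 124 126 129 131 133 133 133 132 131 129 127 124 120 122 152 152 153 153 157 153]
 [156 153 157 157 155 142 129 124 129 130 132 132 132 132 131 129 126 124 120 119 139 138 135 130 131 126]
 [127 126 124 121 117 109 110 123 128 130 131 133 132 131 131 129 127 125 120 115 109 110 111 112 113 113]
 [109 110 111 110 110 105 104 123 126 130 131 133 132 132 131 129 128 126 122 119 136 156 158 159 159 154]
 [152 152 152 130 110 109 110 115 125 129 131 131 132 131 131 129 127 125 121 115 110 110 111 112 113 113]
 [109 109 109 109 109 110 109 109 109 108 108 112 116 114 113 112 110 110 112 112 111 110 109 108 110 111]
 [108 108 113 136 108 108 109 110 109 108 107 107 107 108 108 109 115 144 156 131 110 110 111 111 111 110]]
t 16.0 tcp [0.5035 0.2377 0.1466] head -18.01 gap 0.0578 F [-1.4  0.4  0.3] q6 0.66
```

play_rows([
  {"gripper":-1,"x":0,"y":-3,"z":-1,"spin":0},
  {"gripper":-1,"x":0,"y":-3.5,"z":0,"spin":0},
  {"gripper":-1,"x":0,"y":-3.5,"z":0,"spin":0},
  {"gripper":-1,"x":0,"y":-3.5,"z":0,"spin":0},
  {"gripper":-1,"x":0,"y":-2,"z":0,"spin":0},
  {"gripper":-1,"x":0,"y":0,"z":0,"spin":0},
])

```text
time: 16.6
tcp_pos: [0.3545, 0.286, 0.1564]
tool_rot: [0.808, 0.589, -0.001, -0.0]
contact_force: [0.5, -0.5, 0.6]
finger_gap: 0.0946
```

```bash
python3 - <<'E'
from h import *
r=np.load('poses.npz')['r'];c,s=np.cos(r[2]),np.sin(r[2])
def rk(X): d=X[:2]-r[:2]; return np.round([c*d[0]+s*d[1],-s*d[0]+c*d[1]],4)
im=vision.grab_frame('top'); cv2.imwrite('pics/n2_top.png',im)
for n,f in(('mark',vision.mark_of),('box',vision.boxes_of)):
    print(n,[(np.round(d['point'],1).tolist(),round(d['conf'],2)) for d in f('top','plain_tube')])
X=np.array([.496,.2105,0]); print('pred',proj('top',[X,X+[0,0,.066]]))
np.set_printoptions(linewidth=220); print(im[236:272,218:254].mean(2).astype(int)[::2])
E
python3 d.py
```

```text
mark [([293.7, 222.8], 0.96), ([226.0, 266.7], 0.85), ([244.2, 128.1], 0.81), ([254.0, 239.7], 0.5)]
box [([255.0, 142.5], 0.95), ([305.7, 229.3], 0.84), ([219.5, 278.8], 0.68), ([254.2, 233.9], 0.52), ([147.5, 414.9], 0.32)]
pred [[239.53401629 250.27826454]
 [237.31475754 250.43979299]]
[[168 173 174 174 176 174 175 176 177 175 175 175 177 174 166 148 120  99  97  99 101 113 128 134 138 138 140 139 136 137 135 134 134 136 133 134]
 [137 151 166 170 175 176 175 175 175 175 174 176 175 170 154 128 107  96  96  98 110 122 132 135 136 139 137 136 138 138 138 136 137 137 135 133]
 [126 137 149 164 173 176 175 175 176 175 173 175 172 162 138 111  96  96  97  99 113 129 136 138 137 137 136 136 137 137 137 137 136 136 133 138]
 [151 144 146 159 171 173 176 176 175 176 175 175 165 146 118 101  96 100 103 111 117 129 136 137 137 136 136 136 136 139 141 138 136 137 136 135]
 [153 148 151 161 170 174 175 175 174 173 175 169 152 128 113 125 140 149 153 154 156 157 153 144 134 132 134 136 135 136 135 136 133 134 134 136]
 [153 153 158 167 174 177 175 175 175 174 169 157 142 142 160 165 161 149 1
[... 1220 characters left out ...]
96 100 108 116 127 129 133]
 [176 175 176 174 173 165 145 116  98  95  97 100 109 123 130 134 132 131 129 129 133 130 124 115 114 113 111 107 110 118 123 127 130 130 134 133]
 [176 175 174 175 169 155 124 101  95  94  97 100 111 125 130 131 132 129 131 130 131 134 133 132 131 126 129 128 129 132 133 130 132 134 134 134]
 [175 175 173 172 162 139 110  97  96  96 101 106 119 126 130 131 131 133 132 132 130 134 130 131 130 131 131 134 134 133 132 131 133 134 132 134]
 [172 172 173 166 148 117  98  92  96  98 103 113 126 133 132 131 133 132 132 127 130 129 132 133 131 132 133 134 136 133 133 132 130 134 135 134]]
t 16.75 tcp [0.3573 0.2857 0.1574] head -18.01 gap 0.095 F [ 0.4 -0.9 -0.2] q6 0.87
```

The top image gives the rim centre at (236.8, 251), so the tube stands at about (0.495, 0.2115).

```bash
python3 d.py 0.4948 0.2115 0.053 -17.8
```

```text
t 16.75 tcp [0.3573 0.2857 0.1574] head -18.01 gap 0.095 F [ 0.4 -0.9 -0.2] q6 0.87
shift cm [-2.79 15.37 10.44] spin -0.21
```

play_rows([
  {"gripper":-1,"x":-0.56,"y":3,"z":0,"spin":-0.2},
  {"gripper":-1,"x":-0.56,"y":3,"z":0,"spin":0},
  {"gripper":-1,"x":-0.56,"y":3,"z":0,"spin":0},
  {"gripper":-1,"x":-0.56,"y":3,"z":0,"spin":0},
  {"gripper":-1,"x":-0.56,"y":3,"z":0,"spin":0},
  {"gripper":-1,"x":0,"y":0.4,"z":0,"spin":0},
  {"gripper":-1,"x":0,"y":0,"z":0,"spin":0},
])

```text
time: 17.45
tcp_pos: [0.496, 0.2111, 0.1574]
tool_rot: [0.809, 0.588, -0.001, -0.0]
contact_force: [0.3, 0.2, -0.9]
finger_gap: 0.0953
```

```bash
python3 d.py 0.4948 0.2115 0.053 -17.8
```

```text
t 17.45 tcp [0.496  0.2111 0.1574] head -17.95 gap 0.0953 F [ 0.3  0.2 -0.9] q6 0.62
shift cm [ 1.000e-02 -1.100e-01  1.044e+01] spin -0.15
```

play_rows([
  {"gripper":-1,"x":0,"y":-0.1,"z":2.5,"spin":0},
  {"gripper":-1,"x":0,"y":0,"z":2.5,"spin":0},
  {"gripper":-1,"x":0,"y":0,"z":2.5,"spin":0},
  {"gripper":-1,"x":0,"y":0,"z":1.8,"spin":0},
  {"gripper":-1,"x":0,"y":0,"z":1.1,"spin":0},
  {"gripper":-1,"x":0,"y":0,"z":0,"spin":0},
  {"gripper":-1,"x":0,"y":0,"z":0,"spin":0},
])

```text
time: 18.15
tcp_pos: [0.4943, 0.2127, 0.0546]
tool_rot: [0.808, 0.589, 0.0, 0.0]
contact_force: [-1.6, -0.0, -0.1]
finger_gap: 0.0949
```

```bash
python3 d.py 0.4948 0.2115 0.053 -17.8
```

```text
t 18.15 tcp [0.4943 0.2127 0.0546] head -17.79 gap 0.0949 F [-1.6 -0.  -0.1] q6 0.62
shift cm [-0.1   0.09  0.16] spin 0.01
```

play_rows([
  {"gripper":0.1,"x":-0.1,"y":0,"z":0,"spin":0},
  {"gripper":0.1,"x":0,"y":0,"z":0,"spin":0},
  {"gripper":0.1,"x":0,"y":0,"z":0,"spin":0},
  {"gripper":0.25,"x":0,"y":0,"z":0,"spin":0},
  {"gripper":0.4,"x":0,"y":0,"z":0,"spin":0},
  {"gripper":0.4,"x":0,"y":0,"z":0,"spin":0},
  {"gripper":0.4,"x":0,"y":0,"z":0,"spin":0},
  {"gripper":0.4,"x":0,"y":0,"z":0,"spin":0},
])

```text
time: 18.95
tcp_pos: [0.4937, 0.2114, 0.0539]
tool_rot: [0.808, 0.589, -0.0, -0.0]
contact_force: [-0.3, 0.2, -1.3]
finger_gap: 0.0364
```

play_rows([
  {"gripper":1,"x":0,"y":0,"z":0,"spin":0},
  {"gripper":1,"x":0,"y":0,"z":0,"spin":0},
  {"gripper":1,"x":0,"y":0,"z":0,"spin":0},
  {"gripper":1,"x":0,"y":0,"z":0,"spin":0},
])

```text
time: 19.35
tcp_pos: [0.4938, 0.2114, 0.0539]
tool_rot: [0.808, 0.589, 0.0, 0.0]
contact_force: [-0.1, -0.3, 0.8]
finger_gap: 0.03
```

```bash
python3 d.py
```

```text
t 19.35 tcp [0.4938 0.2114 0.0539] head -17.81 gap 0.03 F [-0.1 -0.3  0.8] q6 0.62
```

play_rows([
  {"gripper":1,"x":0,"y":0,"z":-1,"spin":0},
  {"gripper":1,"x":0,"y":0,"z":-2,"spin":0},
  {"gripper":1,"x":-0.5,"y":0,"z":-2.5,"spin":0},
  {"gripper":1,"x":-0.5,"y":0,"z":-2.5,"spin":0},
  {"gripper":1,"x":0,"y":0,"z":-1.5,"spin":-4.9},
  {"gripper":1,"x":0,"y":0,"z":0,"spin":0},
  {"gripper":1,"x":0,"y":0,"z":0,"spin":0},
])

```text
time: 20.05
tcp_pos: [0.4906, 0.2019, 0.149]
tool_rot: [0.783, 0.623, 0.0, 0.0]
contact_force: [-0.3, 0.3, -1.0]
finger_gap: 0.0296
```

```bash
python3 d.py 0.5126 -0.0428 0.145 -12.94
python3 - <<'E'
from h import *
P=pose(np.load('poses.npz')['s'])
im=cv2.imread('pics/top0.png').mean(2).astype(np.float32)
ys=np.arange(-.06,.112,.002)
for x in(-.024,-.016,-.008,0,.02,.036):
    p=proj('top',P([[x,y,.031] for y in ys])).astype(np.float32)
    v=cv2.remap(im,p[:,0].reshape(1,-1),p[:,1].reshape(1,-1),cv2.INTER_LINEAR)[0]
    print('x',x,[(int(round(y*1000)),int(a)) for y,a in zip(ys,v) if (y>.0 and y<.04) or y>.076])
y=-.02; xs=np.arange(-.012,.054,.002); p=proj('top',P([[x,y,.035] for x in xs])).astype(np.float32)
print('head across',[(int(round(x*1000)),int(a)) for x,a in zip(xs,cv2.remap(im,p[:,0].reshape(1,-1),p[:,1].reshape(1,-1),cv2.INTER_LINEAR)[0])])
y=.06; p=proj('top',P([[x,y,.030] for x in xs])).astype(np.float32)
print('beam across',[(int(round(x*1000)),int(a)) for x,a in zip(xs,cv2.remap(im,p[:,0].reshape(1,-1),p[:,1].reshape(1,-1),cv2.INTER_LINEAR)[0])])
E
```

```text
t 20.05 tcp [0.4906 0.2019 0.149 ] head -13.0 gap 0.0296 F [-0.3  0.3 -1. ] q6 0.52
shift cm [-23.35   7.65   0.4 ] spin -0.06
x -0.024 [(0, 90), (2, 91), (4, 92), (6, 90), (8, 88), (10, 94), (12, 112), (14, 136), (16, 154), (18, 157), (20, 143), (22, 118), (24, 95), (26, 83), (28, 85), (30, 83), (32, 87), (34, 90), (36, 90), (38, 90), (76, 91), (78, 90), (80, 91), (82, 91), (84, 90), (86, 92), (88, 106), (90, 134), (92, 154), (94, 157), (96, 142), (98, 117), (100, 96), (102, 86), (104, 86), (106, 88), (108, 90), (110, 90)]
x -0.016 [(0, 90), (2, 90), (4, 90), (6, 93), (8, 101), (10, 117), (12, 142), (14, 158), (16, 163), (18, 159), (20, 141), (22, 115), (24, 92), (26, 83), (28, 84), (30, 88), (32, 90), (34, 90), (36, 94), (38, 90), (76, 92), (78, 91), (80, 93), (82, 93), (84, 93), (86, 98), (88, 114), (90, 139), (92, 159), (94, 164), (96, 160), (98, 142), (100, 118), (102, 99), (104, 89), (106, 88), (108, 91), (110, 92)]
x -0.008 [(0, 90), (2, 89), (4, 90), (6, 105), (8, 130), (10, 152), (12, 164), (14, 168), (16, 167), (18, 159), (20, 142), (22, 112), (24, 92), (26, 85), (28, 84), 
[... 1500 characters left out ...]
oss [(-12, 91), (-10, 92), (-8, 90), (-6, 83), (-4, 74), (-2, 65), (0, 74), (2, 90), (4, 103), (6, 109), (8, 108), (10, 108), (12, 116), (14, 134), (16, 150), (18, 158), (20, 161), (22, 161), (24, 161), (26, 160), (28, 160), (30, 156), (32, 143), (34, 125), (36, 108), (38, 101), (40, 95), (42, 91), (44, 88), (46, 87), (48, 88), (50, 89), (52, 89)]
beam across [(-12, 93), (-10, 93), (-8, 93), (-6, 92), (-4, 92), (-2, 90), (0, 93), (2, 90), (4, 87), (6, 83), (8, 79), (10, 85), (12, 112), (14, 150), (16, 172), (18, 182), (20, 186), (22, 186), (24, 183), (26, 174), (28, 155), (30, 130), (32, 106), (34, 95), (36, 91), (38, 92), (40, 91), (42, 91), (44, 92), (46, 92), (48, 90), (50, 90), (52, 92)]
```

play_rows([
  {"gripper":1,"x":-2.9,"y":0.96,"z":0,"spin":0},
  {"gripper":1,"x":-2.9,"y":0.96,"z":0,"spin":0},
  {"gripper":1,"x":-2.9,"y":0.96,"z":0,"spin":0},
  {"gripper":1,"x":-2.9,"y":0.96,"z":0,"spin":0},
  {"gripper":1,"x":-2.9,"y":0.96,"z":0,"spin":0},
  {"gripper":1,"x":-2.9,"y":0.96,"z":0,"spin":0},
  {"gripper":1,"x":-2.9,"y":0.96,"z":0,"spin":0},
  {"gripper":1,"x":-2.9,"y":0.96,"z":0,"spin":0},
])

```text
time: 20.85
tcp_pos: [0.5126, -0.0423, 0.147]
tool_rot: [0.783, 0.623, -0.001, -0.001]
contact_force: [-0.1, 0.3, -1.1]
finger_gap: 0.03
```

play_rows([
  {"gripper":1,"x":0,"y":0,"z":0,"spin":0},
  {"gripper":1,"x":0,"y":0,"z":0,"spin":0},
  {"gripper":1,"x":0,"y":0,"z":0,"spin":0},
])

```text
time: 21.15
tcp_pos: [0.5131, -0.0406, 0.1479]
tool_rot: [0.782, 0.623, -0.001, -0.001]
contact_force: [-0.4, 0.5, -1.0]
finger_gap: 0.0298
```

```bash
python3 d.py 0.5139 -0.0415 0.066 -12.94
python3 - <<'E'
from h import *
vision.grab_frame('top');vision.grab_frame('side'); s=env.sense(); print(s['tcp_pos'],s['time'])
E
```

```text
t 21.15 tcp [ 0.5131 -0.0406  0.1479] head -12.9 gap 0.0298 F [-0.4  0.5 -1. ] q6 0.04
shift cm [-0.07  0.12  8.19] spin 0.04
[ 0.51340414 -0.04039884  0.14842485] 21.25
```

play_rows([
  {"gripper":1,"x":-0.1,"y":0.07,"z":2,"spin":0},
  {"gripper":1,"x":0,"y":0,"z":2,"spin":0},
  {"gripper":1,"x":0,"y":0,"z":2,"spin":0},
  {"gripper":1,"x":0,"y":0,"z":1.2,"spin":0},
  {"gripper":1,"x":0,"y":0,"z":0.4,"spin":0},
  {"gripper":1,"x":0,"y":0,"z":0,"spin":0},
])

```text
time: 21.85
tcp_pos: [0.514, -0.0421, 0.0727]
tool_rot: [0.782, 0.623, -0.0, -0.0]
contact_force: [0.1, 0.4, -1.0]
finger_gap: 0.0299
```

play_rows([
  {"gripper":1,"x":0,"y":0,"z":0.1,"spin":0},
  {"gripper":1,"x":0,"y":0,"z":0.1,"spin":0},
  {"gripper":1,"x":0,"y":0,"z":0.1,"spin":0},
  {"gripper":1,"x":0,"y":0,"z":0,"spin":0},
])

```text
time: 22.25
tcp_pos: [0.5144, -0.0426, 0.0703]
tool_rot: [0.782, 0.623, 0.0, 0.0]
contact_force: [0.0, -0.3, -1.3]
finger_gap: 0.0297
```

```bash
python3 d.py 0.5139 -0.0415 0.066 -12.94
```

```text
t 22.25 tcp [ 0.5144 -0.0426  0.0703] head -12.91 gap 0.0297 F [ 0.  -0.3 -1.3] q6 0.04
shift cm [ 0.09 -0.07  0.43] spin 0.03
```

play_rows([
  {"gripper":1,"x":0.1,"y":0,"z":0.1,"spin":0},
  {"gripper":1,"x":0,"y":0,"z":0.1,"spin":0},
  {"gripper":1,"x":0,"y":0,"z":0.1,"spin":0},
])

```text
time: 22.55
tcp_pos: [0.5144, -0.0415, 0.0669]
tool_rot: [0.782, 0.623, 0.0, -0.0]
contact_force: [-0.7, 0.4, -1.2]
finger_gap: 0.0294
```

play_rows([
  {"gripper":1,"x":0,"y":0,"z":0.05,"spin":0},
  {"gripper":1,"x":0,"y":0,"z":0.05,"spin":0},
])

```text
time: 22.75
tcp_pos: [0.5144, -0.0415, 0.0659]
tool_rot: [0.782, 0.623, -0.0, -0.0]
contact_force: [-1.1, 0.8, 0.9]
finger_gap: 0.0298
```

play_rows([
  {"gripper":1,"x":0,"y":0,"z":0.05,"spin":0},
])

```text
time: 22.85
tcp_pos: [0.5145, -0.0416, 0.0658]
tool_rot: [0.782, 0.623, -0.0, -0.0]
contact_force: [-1.8, 0.7, 3.8]
finger_gap: 0.0296
```

play_rows([
  {"gripper":0.3,"x":0,"y":0,"z":0,"spin":0},
  {"gripper":0.2,"x":0,"y":0,"z":0,"spin":0},
  {"gripper":0.2,"x":0,"y":0,"z":0,"spin":0},
  {"gripper":-0.4,"x":0,"y":0,"z":0,"spin":0},
  {"gripper":-1,"x":0,"y":0,"z":0,"spin":0},
  {"gripper":-1,"x":0,"y":0,"z":0,"spin":0},
  {"gripper":-1,"x":0,"y":0,"z":0,"spin":0},
  {"gripper":-1,"x":0,"y":0,"z":0,"spin":0},
])

```text
time: 23.65
tcp_pos: [0.5144, -0.0415, 0.0654]
tool_rot: [0.782, 0.623, -0.0, 0.0]
contact_force: [-0.3, 0.8, -0.3]
finger_gap: 0.0729
```

play_rows([
  {"gripper":-1,"x":0,"y":0,"z":-1.5,"spin":0},
  {"gripper":-1,"x":0,"y":0,"z":-2.5,"spin":0},
  {"gripper":-1,"x":0,"y":0,"z":-2.5,"spin":0},
  {"gripper":-1,"x":-1,"y":-3,"z":0,"spin":0},
  {"gripper":-1,"x":-1,"y":-4,"z":0,"spin":0},
  {"gripper":-1,"x":-1,"y":-4,"z":0,"spin":0},
  {"gripper":-1,"x":-1,"y":-4,"z":0,"spin":0},
  {"gripper":-1,"x":-1,"y":0,"z":0,"spin":0},
])

```text
time: 24.45
tcp_pos: [0.3538, -0.056, 0.1304]
tool_rot: [0.782, 0.623, 0.0, 0.001]
contact_force: [0.7, 0.4, -0.3]
finger_gap: 0.0951
```

```bash
cat > prof.py <<'E'
from h import *
P=pose(np.load('poses.npz')['s']); raw=vision.grab_frame('top'); im=raw.mean(2).astype(np.float32); cv2.imwrite('pics/latest_top.png',raw)
for z,xs in((.031,(-.024,-.0,.036)),(.078,(-.016,-.009,-.002))):
  for x in xs:
    ys=np.arange(-.0,.112,.002); p=proj('top',P([[x,y,z] for y in ys])).astype(np.float32)
    v=cv2.remap(im,p[:,0].reshape(1,-1),p[:,1].reshape(1,-1),cv2.INTER_LINEAR)[0]
    print('z',z,'x',x,' '.join(f'{round(y*1000)}:{int(a)}' for y,a in zip(ys,v)))
E
python3 d.py; python3 prof.py
python3 - <<'E'
from h import *
vision.grab_frame('side')
for c in('side','top'):
    for n,f in(('mark',vision.mark_of),('box',vision.boxes_of)): print(c,n,[(np.round(d['point'],1).tolist(),round(d['conf'],2)) for d in f(c,'plain_tube')])
P=pose(np.load('poses.npz')['s']); print('pred foot/mid/top',[proj(c,P([[-.009,.0705,z] for z in(.012,.045,.078)])).round(1).tolist() for c in('side','top')])
E
```

```text
t 24.45 tcp [ 0.3538 -0.056   0.1304] head -12.87 gap 0.0951 F [ 0.7  0.4 -0.3] q6 -0.08
z 0.031 x -0.024 0:92 2:93 4:91 6:90 8:91 10:96 12:115 14:140 16:157 18:160 20:147 22:121 24:97 26:87 28:87 30:87 32:90 34:94 36:94 38:94 40:95 42:93 44:90 46:85 48:77 50:71 52:73 54:72 56:74 58:79 60:82 62:85 64:89 66:89 68:81 70:79 72:79 74:78 76:79 78:80 80:82 82:86 84:88 86:91 88:105 90:135 92:153 94:155 96:141 98:117 100:97 102:89 104:89 106:90 108:93 110:95
z 0.031 x -0.0 0:73 2:77 4:84 6:101 8:129 10:149 12:162 14:169 16:169 18:162 20:143 22:116 24:94 26:90 28:88 30:91 32:93 34:93 36:94 38:93 40:91 42:94 44:100 46:121 48:151 50:165 52:156 54:134 56:112 58:96 60:89 62:86 64:87 66:87 68:93 70:113 72:139 74:158 76:158 78:140 80:118 82:104 84:100 86:96 88:110 90:133 92:152 94:163 96:168 98:168 100:162 102:145 104:121 106:101 108:94 110:91
z 0.031 x 0.036 0:109 2:104 4:109 6:116 8:119 10:124 12:140 14:157 16:163 18:155 20:134 22:109 24:93 26:88 28:90 30:92 32:93 34:94 36:95 38:97 40:94 42:96 44:96 46:96 48:96 50:97 52:95 54:93 56:95 58:95 60:94 62:97 64:96 66:96 68:96 70:95 72:94 74:96 76:95 78
[... 1117 characters left out ...]
6:109 68:97 70:92 72:91 74:92 76:101 78:119 80:143 82:161 84:159 86:136 88:115 90:103 92:97 94:96 96:114 98:139 100:158 102:167 104:172 106:169 108:158 110:140
side mark [([231.8, 253.0], 0.84), ([288.3, 284.1], 0.63), ([302.3, 427.3], 0.38)]
side box [([237.4, 270.2], 0.8), ([274.0, 286.3], 0.63), ([237.4, 170.0], 0.41), ([266.7, 298.0], 0.17)]
top mark [([227.9, 267.7], 0.84), ([294.3, 223.6], 0.75), ([244.7, 126.2], 0.75), ([242.9, 349.0], 0.66)]
top box [([304.2, 230.1], 0.85), ([217.0, 280.6], 0.62), ([255.8, 139.1], 0.59), ([240.7, 355.9], 0.51), ([245.7, 386.8], 0.2)]
pred foot/mid/top [[[284.5, 290.0], [284.7, 276.1], [284.8, 261.6]], [[352.6, 241.3], [355.5, 241.0], [358.5, 240.8]]]
```

The tube stands upright between the jaws: rim centre at stand y = 71.3 mm, 3 mm short of the fixed jaw. Next is the slider head.

```bash
python3 d.py 0.5222 -0.1373 0.029 -12.94
```

```text
t 24.75 tcp [ 0.3582 -0.0569  0.1311] head -12.9 gap 0.0951 F [0.5 0.1 0.2] q6 -0.08
shift cm [-4.18 17.78 10.22] spin 0.04
```

play_rows([
  {"gripper":-1,"x":-0.7,"y":2.96,"z":0,"spin":0},
  {"gripper":-1,"x":-0.7,"y":2.96,"z":0,"spin":0},
  {"gripper":-1,"x":-0.7,"y":2.96,"z":0,"spin":0},
  {"gripper":-1,"x":-0.7,"y":2.96,"z":0,"spin":0},
  {"gripper":-1,"x":-0.7,"y":2.96,"z":0,"spin":0},
  {"gripper":-1,"x":-0.7,"y":2.96,"z":0,"spin":0},
  {"gripper":-1,"x":0,"y":0,"z":0,"spin":0},
  {"gripper":-1,"x":0,"y":0,"z":0,"spin":0},
])

```text
time: 25.55
tcp_pos: [0.5214, -0.1372, 0.1293]
tool_rot: [0.782, 0.623, -0.001, -0.001]
contact_force: [-0.0, 0.7, 0.1]
finger_gap: 0.095
```

```bash
python3 d.py 0.5222 -0.1373 0.029 -12.94
```

```text
t 25.55 tcp [ 0.5214 -0.1372  0.1293] head -12.89 gap 0.095 F [-0.   0.7  0.1] q6 -0.13
shift cm [1.000e-02 1.100e-01 1.003e+01] spin 0.05
```

play_rows([
  {"gripper":-1,"x":0,"y":0.05,"z":2.5,"spin":0},
  {"gripper":-1,"x":0,"y":0,"z":2.5,"spin":0},
  {"gripper":-1,"x":0,"y":0,"z":2.5,"spin":0},
  {"gripper":-1,"x":0,"y":0,"z":1.5,"spin":0},
  {"gripper":-1,"x":0,"y":0,"z":0.6,"spin":0},
  {"gripper":-1,"x":0,"y":0,"z":0.3,"spin":0},
  {"gripper":-1,"x":0,"y":0,"z":0,"spin":0},
  {"gripper":-1,"x":0,"y":0,"z":0,"spin":0},
])

```text
time: 26.35
tcp_pos: [0.5222, -0.1378, 0.0327]
tool_rot: [0.782, 0.623, 0.001, 0.001]
contact_force: [0.5, -0.1, -0.4]
finger_gap: 0.095
```

```bash
python3 d.py 0.5222 -0.1373 0.029 -12.94
```

```text
t 26.35 tcp [ 0.5222 -0.1378  0.0327] head -12.9 gap 0.095 F [ 0.5 -0.1 -0.4] q6 -0.13
shift cm [ 0.05 -0.01  0.37] spin 0.04
```

play_rows([
  {"gripper":0.05,"x":0,"y":0,"z":0.2,"spin":0},
  {"gripper":0.05,"x":0,"y":0,"z":0,"spin":0},
  {"gripper":0.05,"x":0,"y":0,"z":0,"spin":0},
  {"gripper":0.05,"x":0,"y":0,"z":0,"spin":0},
  {"gripper":0.05,"x":0,"y":0,"z":0,"spin":0},
  {"gripper":0.05,"x":0,"y":0,"z":0,"spin":0},
  {"gripper":0.1,"x":0,"y":0,"z":0,"spin":0},
  {"gripper":0.1,"x":0,"y":0,"z":0,"spin":0},
])

```text
time: 27.15
tcp_pos: [0.5213, -0.1375, 0.0294]
tool_rot: [0.782, 0.623, -0.0, 0.0]
contact_force: [0.1, -0.1, -0.6]
finger_gap: 0.0439
```

play_rows([
  {"gripper":0.14,"x":0,"y":0,"z":0,"spin":0},
  {"gripper":0.17,"x":0,"y":0,"z":0,"spin":0},
  {"gripper":0.2,"x":0,"y":0,"z":0,"spin":0},
  {"gripper":0.2,"x":0,"y":0,"z":0,"spin":0},
  {"gripper":0.2,"x":0,"y":0,"z":0,"spin":0},
])

```text
time: 27.65
tcp_pos: [0.5233, -0.138, 0.0297]
tool_rot: [0.782, 0.623, 0.002, 0.002]
contact_force: [7.5, -2.1, -6.2]
finger_gap: 0.0381
```

play_rows([
  {"gripper":0.25,"x":0,"y":0,"z":0,"spin":0},
  {"gripper":0.3,"x":0,"y":0,"z":0,"spin":0},
])

```text
time: 27.85
tcp_pos: [0.5233, -0.138, 0.0297]
tool_rot: [0.782, 0.623, 0.002, 0.002]
contact_force: [8.2, -1.5, -7.4]
finger_gap: 0.0378
```

```bash
python3 d.py 0.5222 -0.1373 0.029 -12.94;python3 -c "
from h import *
print(env.sense()['wrist_torque'])"
```

```text
t 27.85 tcp [ 0.5233 -0.138   0.0297] head -12.93 gap 0.0378 F [ 8.2 -1.5 -7.4] q6 -0.13
shift cm [ 0.05 -0.13  0.07] spin 0.01
[-0.38080328 -1.26910735 -0.12737002]
```

play_rows([
  {"gripper":0.3,"x":0,"y":0.1,"z":0,"spin":0},
  {"gripper":0.3,"x":0,"y":0.1,"z":0,"spin":0},
  {"gripper":0.3,"x":0,"y":0,"z":0.1,"spin":0},
  {"gripper":0.3,"x":0,"y":0,"z":0,"spin":0},
])

```text
time: 28.25
tcp_pos: [0.5235, -0.1381, 0.0295]
tool_rot: [0.782, 0.623, -0.0, 0.0]
contact_force: [-1.3, 0.1, 5.0]
finger_gap: 0.0381
```

```bash
python3 d.py; python3 -c "
from h import *
print(env.sense()['wrist_torque'])"
```

```text
t 28.25 tcp [ 0.5235 -0.1381  0.0295] head -12.9 gap 0.0381 F [-1.3  0.1  5. ] q6 -0.13
[-0.06985418  0.0780589   0.04011143]
```

play_rows([
  {"gripper":0.3,"x":0.1,"y":0,"z":-0.04,"spin":0},
  {"gripper":0.3,"x":0.2,"y":0,"z":0,"spin":0},
  {"gripper":0.3,"x":0.2,"y":0,"z":0,"spin":0},
  {"gripper":0.3,"x":0.2,"y":0,"z":0,"spin":0},
  {"gripper":0.3,"x":0.2,"y":0,"z":0,"spin":0},
  {"gripper":0.3,"x":0.2,"y":0,"z":0,"spin":0},
  {"gripper":0.3,"x":0.2,"y":0,"z":0,"spin":0},
  {"gripper":0.3,"x":0.2,"y":0,"z":0,"spin":0},
])

```text
time: 29.05
tcp_pos: [0.527, -0.1235, 0.0295]
tool_rot: [0.782, 0.623, -0.0, 0.001]
contact_force: [-1.8, -2.9, 6.4]
finger_gap: 0.0377
```

```bash
cat > f.py <<'E'
from h import *
P0=np.load('poses.npz')['s'];s=env.sense();c,n=np.cos(P0[2]),np.sin(P0[2]);d=s['tcp_pos'][:2]-P0[:2];F=s['contact_force']
print('t',round(s['time'],2),'stand x,y',round(c*d[0]+n*d[1],4),round(-n*d[0]+c*d[1],4),'F along x,y,z',round(c*F[0]+n*F[1],1),round(-n*F[0]+c*F[1],1),round(F[2],1),'Tz',np.round(s['wrist_torque'],2),'gap',round(s['finger_gap'],4),'z',round(s['tcp_pos'][2],4))
E
python3 f.py
```

```text
t 29.05 stand x,y 0.0221 -0.0065 F along x,y,z -1.1 -3.3 6.4 Tz [-0.56  0.18  0.07] gap 0.0377 z 0.0295
```

play_rows([
  {"gripper":0.3,"x":0.2,"y":0,"z":-0.03,"spin":0},
  {"gripper":0.3,"x":0.2,"y":0,"z":0,"spin":0},
  {"gripper":0.3,"x":0.2,"y":0,"z":0,"spin":0},
  {"gripper":0.3,"x":0.2,"y":0,"z":0,"spin":0},
  {"gripper":0.3,"x":0.2,"y":0,"z":0,"spin":0},
  {"gripper":0.3,"x":0.2,"y":0,"z":0,"spin":0},
  {"gripper":0.3,"x":0.2,"y":0,"z":0,"spin":0},
  {"gripper":0.3,"x":0.2,"y":0,"z":0,"spin":0},
])

```text
time: 29.85
tcp_pos: [0.5307, -0.1077, 0.0295]
tool_rot: [0.782, 0.623, 0.0, 0.0]
contact_force: [0.6, -3.1, 5.2]
finger_gap: 0.0376
```

```bash
python3 f.py
```

```text
t 29.85 stand x,y 0.0222 0.0097 F along x,y,z 1.3 -2.9 5.2 Tz [-0.61 -0.14 -0.06] gap 0.0376 z 0.0295
```

play_rows([
  {"gripper":0.3,"x":0.05,"y":0,"z":0,"spin":0},
  {"gripper":0.3,"x":0.05,"y":0,"z":0,"spin":0},
  {"gripper":0.3,"x":0.05,"y":0,"z":0,"spin":0},
  {"gripper":0.3,"x":0.05,"y":0,"z":0,"spin":0},
  {"gripper":0.3,"x":0.05,"y":0,"z":0,"spin":0},
])

```text
time: 30.35
tcp_pos: [0.5313, -0.1051, 0.0295]
tool_rot: [0.782, 0.623, 0.001, 0.0]
contact_force: [0.4, -1.9, 4.7]
finger_gap: 0.0375
```

```bash
python3 f.py
```

```text
t 30.35 stand x,y 0.0222 0.0124 F along x,y,z 0.8 -1.8 4.7 Tz [-0.46 -0.22 -0.  ] gap 0.0375 z 0.0295
```

play_rows([
  {"gripper":0.3,"x":0.05,"y":0,"z":0,"spin":0},
  {"gripper":0.3,"x":0.05,"y":0,"z":0,"spin":0},
  {"gripper":0.3,"x":0.05,"y":0,"z":0,"spin":0},
  {"gripper":0.3,"x":0.05,"y":0,"z":0,"spin":0},
])

```text
time: 30.75
tcp_pos: [0.5317, -0.1032, 0.0295]
tool_rot: [0.782, 0.623, 0.001, 0.0]
contact_force: [1.2, -1.6, 4.1]
finger_gap: 0.0381
```

```bash
python3 f.py; python3 prof.py | tail -n 6 | cut -c1-20 >/dev/null
python3 - <<'E'
from h import *
s=vision.grab_frame('side'); cv2.imwrite('pics/near_side.png',s)
E
```

```text
t 30.75 stand x,y 0.0222 0.0144 F along x,y,z 1.6 -1.3 4.1 Tz [-0.51 -0.24 -0.02] gap 0.0381 z 0.0295
```

play_rows([
  {"gripper":0.3,"x":0.04,"y":0,"z":0,"spin":0},
  {"gripper":0.3,"x":0.04,"y":0,"z":0,"spin":0},
])

```text
time: 31.05
tcp_pos: [0.5319, -0.1026, 0.0295]
tool_rot: [0.782, 0.623, 0.0, 0.001]
contact_force: [0.7, -2.9, 4.6]
finger_gap: 0.0379
```

```bash
python3 f.py
```

```text
t 31.05 stand x,y 0.0223 0.0149 F along x,y,z 1.4 -2.7 4.6 Tz [-0.58 -0.19 -0.04] gap 0.0379 z 0.0295
```

play_rows([
  {"gripper":0.3,"x":0.04,"y":0,"z":0,"spin":0},
])

```text
time: 31.15
tcp_pos: [0.532, -0.1022, 0.0295]
tool_rot: [0.782, 0.623, 0.0, 0.001]
contact_force: [0.5, -2.8, 4.7]
finger_gap: 0.0375
```

```bash
python3 f.py
```

```text
t 31.15 stand x,y 0.0222 0.0153 F along x,y,z 1.1 -2.6 4.7 Tz [-0.67 -0.23 -0.02] gap 0.0375 z 0.0295
```

play_rows([
  {"gripper":0.3,"x":0.04,"y":0,"z":0,"spin":0},
  {"gripper":0.3,"x":0.04,"y":0,"z":0,"spin":0},
])

```text
time: 31.35
tcp_pos: [0.5321, -0.1015, 0.0295]
tool_rot: [0.782, 0.623, 0.0, 0.001]
contact_force: [1.1, -2.4, 4.5]
finger_gap: 0.0377
```

```bash
python3 f.py
```

```text
t 31.35 stand x,y 0.0222 0.0161 F along x,y,z 1.6 -2.1 4.5 Tz [-0.6  -0.25  0.07] gap 0.0377 z 0.0295
```

play_rows([
  {"gripper":0.3,"x":0.04,"y":0,"z":0,"spin":0},
  {"gripper":0.3,"x":0,"y":0,"z":0,"spin":0},
])

```text
time: 31.55
tcp_pos: [0.5323, -0.101, 0.0295]
tool_rot: [0.782, 0.623, 0.0, 0.001]
contact_force: [0.8, -2.4, 4.8]
finger_gap: 0.0376
```

```bash
python3 f.py
```

```text
t 31.55 stand x,y 0.0222 0.0166 F along x,y,z 1.3 -2.2 4.8 Tz [-0.61 -0.27  0.03] gap 0.0376 z 0.0295
```

play_rows([
  {"gripper":0.3,"x":0.04,"y":0,"z":0,"spin":0},
  {"gripper":0.3,"x":0,"y":0,"z":0,"spin":0},
])

```text
time: 31.75
tcp_pos: [0.5323, -0.1007, 0.0295]
tool_rot: [0.782, 0.623, 0.0, 0.001]
contact_force: [1.1, -1.2, 5.0]
finger_gap: 0.0379
```

```bash
python3 f.py; python3 prof.py | grep -v "0.036"
```

```text
t 31.75 stand x,y 0.0222 0.017 F along x,y,z 1.3 -0.9 5.0 Tz [-0.55 -0.2  -0.09] gap 0.0379 z 0.0295
z 0.031 x -0.024 0:49 2:47 4:49 6:49 8:47 10:43 12:41 14:39 16:40 18:51 20:69 22:87 24:98 26:96 28:84 30:68 32:74 34:78 36:84 38:86 40:88 42:90 44:87 46:81 48:76 50:79 52:91 54:104 56:108 58:103 60:90 62:83 64:85 66:82 68:82 70:77 72:76 74:76 76:77 78:78 80:79 82:83 84:87 86:90 88:103 90:133 92:153 94:155 96:141 98:119 100:100 102:93 104:91 106:92 108:90 110:91
z 0.031 x -0.0 0:47 2:46 4:49 6:50 8:46 10:48 12:44 14:38 16:38 18:43 20:51 22:60 24:61 26:61 28:59 30:54 32:44 34:46 36:55 38:65 40:72 42:77 44:91 46:119 48:146 50:164 52:173 54:167 56:146 58:122 60:100 62:92 64:91 66:89 68:88 70:88 72:100 74:127 76:151 78:160 80:147 82:123 84:110 86:104 88:117 90:140 92:158 94:167 96:170 98:169 100:162 102:145 104:122 106:104 108:95 110:93
z 0.078 x -0.016 0:45 2:44 4:46 6:47 8:48 10:48 12:47 14:49 16:49 18:48 20:47 22:46 24:36 26:35 28:40 30:51 32:59 34:60 36:62 38:62 40:60 42:55 44:54 46:66 48:80 50:87 52:88 54:90 56:95 58:106 60:128 62:153 64:164 66:158 68:144 70:134 72:122 74:117 76:113 7
[... 175 characters left out ...]
 14:44 16:48 18:49 20:48 22:45 24:39 26:37 28:42 30:48 32:54 34:59 36:62 38:61 40:57 42:53 44:48 46:63 48:75 50:85 52:90 54:102 56:127 58:155 60:172 62:169 64:149 66:122 68:105 70:97 72:94 74:85 76:75 78:70 80:71 82:96 84:137 86:163 88:158 90:133 92:114 94:112 96:125 98:146 100:162 102:169 104:169 106:161 108:143 110:120
z 0.078 x -0.002 0:45 2:46 4:46 6:46 8:49 10:46 12:48 14:46 16:48 18:52 20:46 22:47 24:40 26:36 28:40 30:47 32:58 34:63 36:61 38:59 40:56 42:50 44:50 46:56 48:69 50:78 52:82 54:95 56:119 58:145 60:164 62:174 64:165 66:143 68:119 70:103 72:96 74:93 76:93 78:98 80:111 82:134 84:155 86:160 88:141 90:117 92:107 94:103 96:120 98:145 100:161 102:168 104:170 106:168 108:157 110:139
```

The tube has been carried about 2.5 mm towards the fixed jaw, so it's nearly nipped. I'll continue in fine steps.

play_rows([
  {"gripper":0.3,"x":0.03,"y":0,"z":0,"spin":0},
  {"gripper":0.3,"x":0,"y":0,"z":0,"spin":0},
])

```text
time: 32.0
tcp_pos: [0.5324, -0.1004, 0.0295]
tool_rot: [0.782, 0.623, 0.0, 0.001]
contact_force: [1.1, -1.5, 5.5]
finger_gap: 0.0377
```

```bash
python3 f.py
```

```text
t 32.0 stand x,y 0.0222 0.0173 F along x,y,z 1.4 -1.2 5.5 Tz [-0.6  -0.29  0.01] gap 0.0377 z 0.0295
```

play_rows([
  {"gripper":0.3,"x":0.03,"y":0,"z":0,"spin":0},
  {"gripper":0.3,"x":0,"y":0,"z":0,"spin":0},
])

```text
time: 32.2
tcp_pos: [0.5325, -0.1001, 0.0295]
tool_rot: [0.782, 0.623, 0.0, 0.001]
contact_force: [1.6, -3.2, 4.2]
finger_gap: 0.0377
```

```bash
python3 f.py
```

```text
t 32.2 stand x,y 0.0222 0.0176 F along x,y,z 2.3 -2.7 4.2 Tz [-0.62 -0.26 -0.  ] gap 0.0377 z 0.0295
```

play_rows([
  {"gripper":0.3,"x":0.03,"y":0,"z":0,"spin":0},
  {"gripper":0.3,"x":0,"y":0,"z":0,"spin":0},
])

```text
time: 32.4
tcp_pos: [0.5325, -0.0999, 0.0295]
tool_rot: [0.782, 0.623, 0.0, 0.001]
contact_force: [1.0, -3.0, 5.0]
finger_gap: 0.0377
```

```bash
python3 f.py
```

```text
t 32.4 stand x,y 0.0222 0.0178 F along x,y,z 1.6 -2.7 5.0 Tz [-0.62 -0.22  0.07] gap 0.0377 z 0.0295
```

play_rows([
  {"gripper":0.3,"x":0.03,"y":0,"z":0,"spin":0},
  {"gripper":0.3,"x":0,"y":0,"z":0,"spin":0},
])

```text
time: 32.6
tcp_pos: [0.5326, -0.0998, 0.0295]
tool_rot: [0.782, 0.623, 0.0, 0.001]
contact_force: [2.5, -4.0, 5.3]
finger_gap: 0.0378
```

```bash
python3 f.py
```

```text
t 32.6 stand x,y 0.0223 0.0178 F along x,y,z 3.4 -3.4 5.3 Tz [-0.82 -0.27  0.08] gap 0.0378 z 0.0295
```

play_rows([
  {"gripper":0.3,"x":0.03,"y":0,"z":0,"spin":0},
  {"gripper":0.3,"x":0,"y":0,"z":0,"spin":0},
])

```text
time: 32.8
tcp_pos: [0.5326, -0.0997, 0.0295]
tool_rot: [0.782, 0.623, -0.0, 0.001]
contact_force: [0.5, -5.2, 4.7]
finger_gap: 0.0379
```

```bash
python3 f.py
```

```text
t 32.8 stand x,y 0.0223 0.0179 F along x,y,z 1.6 -5.0 4.7 Tz [-0.94 -0.21  0.06] gap 0.0379 z 0.0295
```

The jaw stalled at stand y = 17.9 mm while the force rose to about 5 N, so the tube is nipped. I'll relax the push before letting go so nothing springs.

play_rows([
  {"gripper":0.3,"x":-0.04,"y":0,"z":0,"spin":0},
  {"gripper":0.3,"x":-0.03,"y":0,"z":-0.05,"spin":0},
  {"gripper":0.3,"x":0,"y":0,"z":0,"spin":0},
])

```text
time: 33.1
tcp_pos: [0.5325, -0.0998, 0.0296]
tool_rot: [0.782, 0.623, 0.001, 0.001]
contact_force: [3.6, -1.9, 0.3]
finger_gap: 0.0379
```

```bash
python3 f.py
```

```text
t 33.1 stand x,y 0.0222 0.0178 F along x,y,z 4.0 -1.0 0.3 Tz [-0.6  -0.77  0.06] gap 0.0379 z 0.0296
```

play_rows([
  {"gripper":0.3,"x":0,"y":0.06,"z":0,"spin":0},
  {"gripper":0.22,"x":0,"y":0,"z":0,"spin":0},
  {"gripper":0.18,"x":0,"y":0,"z":0,"spin":0},
  {"gripper":0.14,"x":0,"y":0,"z":0,"spin":0},
  {"gripper":0,"x":0,"y":0,"z":0,"spin":0},
  {"gripper":-0.5,"x":0,"y":0,"z":0,"spin":0},
  {"gripper":-0.6,"x":0,"y":0,"z":0,"spin":0},
  {"gripper":-0.6,"x":0,"y":0,"z":0,"spin":0},
])

```text
time: 33.9
tcp_pos: [0.532, -0.0997, 0.0292]
tool_rot: [0.782, 0.623, -0.0, -0.001]
contact_force: [0.3, 0.1, -1.3]
finger_gap: 0.0661
```

```bash
python3 f.py
```

```text
t 33.9 stand x,y 0.0217 0.0178 F along x,y,z 0.3 0.1 -1.3 Tz [-0.13  0.05  0.03] gap 0.0661 z 0.0292
```

play_rows([
  {"gripper":-0.8,"x":0,"y":0,"z":-1,"spin":0},
  {"gripper":-0.8,"x":0,"y":0,"z":-2,"spin":0},
  {"gripper":-0.8,"x":0,"y":0,"z":-2.5,"spin":0},
  {"gripper":-0.8,"x":0,"y":0,"z":-2.5,"spin":0},
  {"gripper":-0.8,"x":0,"y":0,"z":-2.5,"spin":0},
  {"gripper":-0.8,"x":-2,"y":-3,"z":0,"spin":0},
  {"gripper":-0.8,"x":-2,"y":-3,"z":0,"spin":0},
  {"gripper":-0.8,"x":-2,"y":-3,"z":0,"spin":0},
])

```text
time: 34.7
tcp_pos: [0.4306, -0.1386, 0.1357]
tool_rot: [0.782, 0.624, 0.0, 0.001]
contact_force: [0.0, -0.0, -0.3]
finger_gap: 0.0855
```

play_rows([
  {"gripper":-0.8,"x":-2,"y":-3.5,"z":0,"spin":0},
  {"gripper":-0.8,"x":-2,"y":-3.5,"z":0,"spin":0},
  {"gripper":-0.8,"x":0,"y":0,"z":0,"spin":0},
])

```text
time: 35.0
tcp_pos: [0.3513, -0.1622, 0.1347]
tool_rot: [0.783, 0.622, -0.0, 0.0]
contact_force: [0.1, -0.1, 0.6]
finger_gap: 0.0854
```

```bash
python3 prof.py
python3 - <<'E'
from h import *
s=vision.grab_frame('side');t=cv2.imread('pics/latest_top.png')
a=cv2.resize(t[205:275,325:405],None,fx=5,fy=5,interpolation=cv2.INTER_CUBIC)
b=cv2.resize(s[245:315,250:330],None,fx=5,fy=5,interpolation=cv2.INTER_CUBIC)
cv2.imwrite('pics/fin.png',np.hstack([a,b]))
E
```

```text
z 0.031 x -0.024 0:92 2:92 4:92 6:90 8:93 10:90 12:91 14:93 16:93 18:93 20:93 22:93 24:91 26:91 28:91 30:92 32:93 34:94 36:93 38:94 40:94 42:92 44:92 46:92 48:90 50:91 52:98 54:112 56:118 58:112 60:99 62:90 64:87 66:85 68:83 70:79 72:81 74:79 76:78 78:78 80:81 82:83 84:85 86:88 88:105 90:135 92:155 94:156 96:141 98:117 100:98 102:90 104:88 106:89 108:90 110:91
z 0.031 x -0.0 0:85 2:77 4:72 6:69 8:70 10:70 12:70 14:71 16:74 18:75 20:74 22:73 24:73 26:75 28:78 30:77 32:74 34:73 36:74 38:77 40:80 42:83 44:92 46:117 48:141 50:158 52:168 54:165 56:149 58:126 60:103 62:91 64:90 66:85 68:83 70:84 72:95 74:122 76:149 78:162 80:156 82:133 84:111 86:104 88:115 90:135 92:152 94:162 96:165 98:165 100:159 102:143 104:121 106:101 108:93 110:90
z 0.031 x 0.036 0:116 2:108 4:107 6:112 8:114 10:118 12:119 14:118 16:118 18:114 20:115 22:116 24:117 26:118 28:118 30:117 32:119 34:118 36:117 38:115 40:108 42:105 44:110 46:115 48:120 50:128 52:144 54:160 56:165 58:157 60:132 62:107 64:95 66:93 68:94 70:95 72:98 74:98 76:97 78:97 80:95 82:95 84:95 86:103 88:121 90:143 92:159 94:168 96:171 98:171 100:170 10
[... 469 characters left out ...]
4 14:79 16:82 18:84 20:84 22:84 24:83 26:85 28:87 30:88 32:90 34:91 36:91 38:90 40:91 42:92 44:92 46:92 48:92 50:93 52:91 54:97 56:119 58:149 60:168 62:169 64:152 66:124 68:102 70:94 72:90 74:82 76:74 78:65 80:62 82:80 84:119 86:151 88:156 90:136 92:114 94:109 96:123 98:143 100:157 102:163 104:162 106:156 108:140 110:116
z 0.078 x -0.002 0:91 2:92 4:95 6:95 8:95 10:96 12:91 14:84 16:80 18:73 20:76 22:76 24:76 26:78 28:79 30:81 32:78 34:77 36:78 38:82 40:83 42:79 44:77 46:77 48:80 50:86 52:87 54:97 56:119 58:140 60:157 62:170 64:165 66:146 68:124 70:106 72:95 74:89 76:88 78:93 80:106 82:130 84:156 86:163 88:152 90:127 92:106 94:103 96:118 98:140 100:158 102:164 104:167 106:166 108:156 110:139
```

View pics/fin.png

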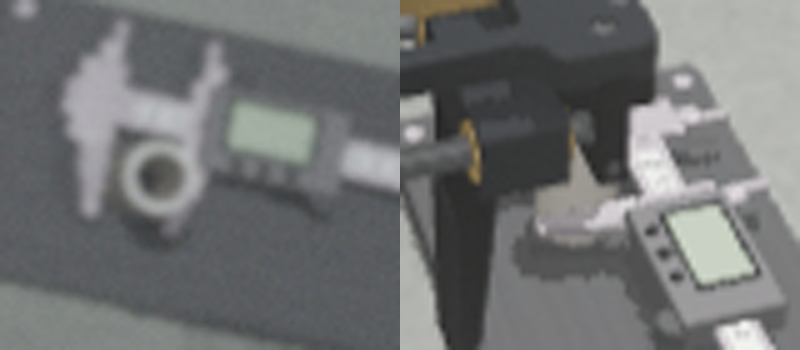

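The top crop shows the tube (157,178) standing upright between the two parallel jaws, touching both. In the side crop the gripper partly hides it, but it is held away from everything. Handing in.

```bash
python3 -c "
from cell import ticket,env
print(env.sense()['time']); print(ticket.hand_in())"
```

```text
35.1
the job is handed in; nothing more can be done
None
```

The plain tube is standing upright on the caliper base, nipped between both jaws, with the gripper let go and clear. I handed in at 35.1 s.

**One slip on the way:** I tried to straighten the leaning tube against the rack edge. It slid out of the pads, dropped a short way and landed upright on the bench beside the rack. I re-gripped it there, stood it on the base about 3 mm from the fixed jaw and opened the gripper.

**Closing the jaw:** I pinched the head square and slid it gently until it stalled, with the push rising to about 5 N. I eased that to about 1 N before letting go.

**Last checks:**
- **Position:** the top picture shows the tube upright and touching both jaws. It sits about 26–27 mm out from the beam rather than 30 mm.
- **Opening:** the picture gives about 29–30 mm, good to about 1 mm, which agrees with the expected 30 mm.
- **Squareness:** the moving jaw looks square to within about 0.02 rad. I could not measure it more closely because the tube hides part of it.
- **Not confirmed:** the last side picture was partly blocked by the gripper. I did not re-measure the collared tube, jar and wrench at the end, but the arm never went for them and I saw no contact with them.

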